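# Empty the catch-all tray onto the matching cork pads

## Robot

A 6-joint arm with a two-finger parallel gripper is mounted at the origin on the work surface. World frame = base frame: x ahead of the robot, y to its left, z up, the work surface at z = 0. Lengths are in m, angles in rad, forces in N, time in s.
With the tool pointing down it reaches from about 0.35 to 0.875 m from the base axis. Payload 4.2 kg.
Tool frame: the origin (TCP) lies at the very end of the fingers, on their centre line; the grasp point (between the pads) lies 19 mm behind it; z points along the fingers, y is the direction in which the jaws open and shut (so a half turn about z gives the same grasp; the last joint's range is limited). The gripper opens to 85 mm and grips with 20 to 120 N. Pads are 22 mm wide; open, the fingers measure 114 mm over their backs; the gripper's body (76 mm by 85 mm) begins 54 mm behind the grasp point. The pads swing forward as they close: fully open they stand 13 mm farther back than shut.
Start: joints at [-0.884, 0.385, 0.008, 0, -1.194, -0.259], TCP at [0.259, -0.569, 0.231] pointing down, gripper open.
Joint ranges: [-3.14, 3.14], [-1.21, 2.06], [-1.07, 1.41], [-3.16, 2.05], [-2.99, -0.16], [-3.1, 3.1]. Speed limits (rad/s): [2.79, 2.79, 3.14, 3.14, 3.14, 3.14].

## Interface

Orientations are given as a unit quaternion [w, x, y, z].
In Python, from cell import ctrl gives the robot as it stands.
- The arm moves only by the tool carry_out, never from a script. Its argument "commands" is a list that holds one entry, the list of rows, each a list of 5 numbers: the shift along the tool's x, y, z scaled (see below), then the turn about the tool's z scaled (see below), then the opening, from 0 (shut) to 1 (fully open). In form: [[[dx, dy, dz, turn, gripper], ...]]. A call has exactly 8 rows; each row is the pose to reach, as a shift and turn from the pose commanded when the call began, along the tool's axes at that moment; what a row does not reach only later rows make up. The controller multiplies each number of a shift by 20 cm and each number of a turn by 90 degrees. A row lasts 1/12 s, in which the tool goes at most 41.7 mm and 7.16 degrees, less where a joint would pass 70% of its speed; a pose out of reach is approached as far as the arm can. A call with a number of a shift or a turn outside -1 to 1 is refused whole. A call with a gripper value outside its range is refused whole. The fingers move at their own pace and stop on an object; "grip_force" is the grip in N (left out, the last holds). Time passes only in rows, so rows that repeat a pose let the fingers close, or fill a call up. It gives the time, the measured TCP pose, the force and the opening at its end, in the units of the state.
- ctrl.state(): the state, without advancing time (a new reading comes with each control period).
- ctrl.get_image(name): name is "scene" or "top" or "wrist"; returns the picture (384x512x3 uint8, red, green, blue); there is no depth.
- ctrl.calibration(name): a dict with "fov_y" (degrees; the focal length in pixels is half the picture's height over the tangent of half this angle, whatever the lens; pixels are square), "cx", "cy" (the principal point, pixels), "k1" (the pictures are not rectified: a ray, as slopes to the right and down, at radius r is drawn at 1 + k1 r^2 times it, then the intrinsics apply), "xyz" and "rotation" of the camera in the world; the wrist camera has in their place "tool_from_camera" (4x4, takes a point from camera to tool coordinates, whose origin is the TCP and whose axes are the flange's). Camera axes: x right, y up, looking along -z (the intrinsics and any distortion apply to the point x, -y, -z); pixel columns grow to the right and rows downward; lengths in m; the calibration is good to about 2 mm. A picture is of the moment at which its call begins: read the wrist's pose just before it. calibration takes no time and is no camera call.
- ctrl.hand_in(): hands the job in, once; it reports no verdict.
Trained networks look in the newest picture that a camera, given by its name, has taken for a name from the list of things; names that differ only in an ending like _2 or _b are one class to them, and where a whole thing is asked for, a point or a joint stands for the part that bears it (a point fixed in the world has none). Each returns a list of dicts, best first, with "conf" (0 to 1); they miss things now and then, are a little off and sometimes report something else, mostly with a low value. They report only what shows in the picture. A call takes as long as a camera call. They do not tell look-alikes from the thing itself.
- ctrl.regions_of(camera, query): "mask" (384x512 bool, what is visible of it) and "box" ([left, top, width, height] in pixels, round what is visible of it).
- ctrl.landmark_of(camera, query): "uv" ([column, row] in pixels: a listed point, or the origin of a listed thing).
The state is a dict: "t": time; "q": joint angles; "qvel": joint speeds; "joint_torque": joint torques, N m; "eef_pos": TCP position; "ee_rot": TCP orientation; "force": force on the tool from outside, world axes, zero at the start; "moment": the same for the moment, N m; "finger_gap": finger opening in m.
Only numpy, scipy, OpenCV 4.12 (cv2) and the standard library are available. Lean on these libraries where they do the work, as an engineer would, in place of code of your own. Each camera call takes 0.05 s, during which the arm holds its last target.

## Task

Take the four loose things out of the tray and set each in the middle of the cork pad whose dark inlay matches its shape and size: the long remote on the long pad and the short remote on the short pad, both button side up and lined up with their pads, the aluminium coaster flat on the large round pad, the little vase upright on the small round pad. Do not shift the plant pot or the lidded jar, and leave everything let go and still.

Things in the scene. Friction and masses are not known exactly. Their poses are not given: they have to be found in the camera images.
- long_remote_center (a point): Long navy remote, a box 140 (x) x 40 (y) x 18 (z) mm, about 90 g, buttons on top. Point at its centre, half-way up (9 mm over its underside); x along its length, z up. Starts flat on the floor (4 mm above the sideboard) of a fixed dark brown woven-look tray, 376 x 336 mm, walls 22 mm high.
- short_remote_center (a point): Short navy remote, a box 86 (x) x 40 (y) x 18 (z) mm, about 55 g, buttons on top. Point at its centre, half-way up (9 mm); x along its length, z up. Starts flat in the tray too. (The beige remote held by the clip on the tray's right edge is about 40 mm high over the sideboard and is no part of the job.)
- coaster_center (a point): Brushed aluminium coaster, a plain disc 60 mm across and 10 mm thick, about 75 g. Point at its centre, half-way up (5 mm); z up. Starts flat in the tray too.
- vase_center (a point): White ceramic thimble vase, round, 62 mm high, 40 mm across at its widest (12 mm up), 39 mm half-way up, 33 mm at the neck, with a dark mouth; about 90 g. Point on its axis, half-way up (31 mm); z up. Starts upright in the tray too.
- pad_long: Long rectangular cork pad 164 (x) x 64 (y) x 5 (z) mm with a dark inlay 140 x 40 mm, the footprint of the long remote. Fixed flat on the sideboard at the left of the tray; no rim. Origin at the centre of its underside, z up, x along its length.
- pad_short: Short rectangular cork pad 110 (x) x 64 (y) x 5 (z) mm with a dark inlay 86 x 40 mm, the footprint of the short remote. Fixed flat on the sideboard at the left of the tray; no rim. Origin at the centre of its underside, z up, x along its length.
- pad_wide: Large round cork pad 84 mm across, 5 mm thick, with a dark inlay 60 mm across, the footprint of the coaster. Fixed flat on the sideboard at the left of the tray; no rim. Origin at the centre of its underside, z up.
- pad_small: Small round cork pad 64 mm across, 5 mm thick, with a dark inlay 40 mm across, for the vase. Fixed flat on the sideboard at the left of the tray; no rim. Origin at the centre of its underside, z up.
- plant_pot: Bystander: terracotta pot with a small succulent, 72 mm across, about 100 mm high with its leaves, loose on the sideboard to the left of the pads. Origin at the centre of its underside. Not to be shifted.
- lidded_jar: Bystander: amber glass jar with a wooden lid, 72 mm across, 70 mm high, loose on the sideboard beyond the pads. Origin at the centre of its underside. Not to be shifted.
Mind the look-alikes: they are no part of the job. Leave any purple look-alike of the part that bears long_remote_center alone. What is shaped like the pad_small but red is not meant.

How it is judged:
By the outcome, as a careful person would: the job done as asked, in the order asked, and still so for the second after the job is handed in, with the robot touching nothing.
It also fails if it takes over 99 s, if anything falls off the work surface, if the arm or the gripper's body presses on something with over 40 N, if the wrist force passes 120 N, or if a joint passes its speed limit or range.

## Working session

There is one attempt and no reset: what is moved stays moved. The work goes in short steps, Python scripts to look and compute and a tool call to move; the robot and the scene stay as the last step left them, time stands still between calls to the robot, and variables do not carry over. Pictures are saved under pics/ and viewed, and the job is handed in when it is done.

Besides the shell and the picture viewer there is one more tool, called after ">>>" by a JSON object that holds its "fn" and its "kwargs". carry_out: Moves the arm, as the interface text tells. Shifts and turns lie within -1 to 1; 1 stands for 20 cm of shift or 90 degrees of turn. Its arguments: {"type":"object","properties":{"commands":{"type":"array"},"grip_force":{"type":"number"}},"required":["commands"]}

```bash
mkdir -p pics; ls
python3 - <<'E'
from cell import ctrl
import cv2
print(ctrl.state())
for n in ("scene","top","wrist"):
    im=ctrl.get_image(n); cv2.imwrite(f"pics/{n}0.png",im[:,:,::-1]); print(n,ctrl.calibration(n))
E
```

```text
pics
{'t': 0.0, 'q': array([-8.84401158e-01,  3.85554221e-01,  6.59572531e-03, -5.31058334e-04,
       -1.19399934e+00, -2.58604856e-01]), 'qvel': array([ 0.00057904,  0.00028911,  0.00048916,  0.00201974, -0.0004966 ,
        0.00034761]), 'joint_torque': array([-4.87239158e-04, -3.92290485e+01,  1.88401812e+01,  4.18618530e+00,
       -4.72882530e-03,  4.77397194e-06]), 'eef_pos': array([ 0.25906264, -0.56811919,  0.23020646]), 'ee_rot': array([-2.72110152e-04, -2.12172026e-01,  9.77231703e-01,  1.07465857e-03]), 'force': array([0.15540712, 0.43351852, 0.1084062 ]), 'moment': array([ 0.02204413,  0.00176961, -0.00289655]), 'finger_gap': 0.08548898456503753}
scene {'fov_y': 51.936999890875775, 'cx': 263.17409618065193, 'cy': 191.3239401164959, 'k1': -0.0671892306432057, 'xyz': array([ 1.23077772, -0.51649797,  0.86612366]), 'rotation': array([0.84441444, 0.34822891, 0.15220284, 0.3775383 ])}
top {'fov_y': 54.45397647788168, 'cx': 254.53289979251906, 'cy': 187.76766890072528, 'k1': -0.046903509796678663, 'xyz': array([0.40471247, 0.00612496, 1.38305308]), 'rotation': array([ 0.70809961,  0.07037651, -0.05302757, -0.70059272])}
wrist {'fov_y': 71.24557229817593, 'cx': 255.7621443913959, 'cy': 195.27303197155516, 'k1': 0.00676025774678181, 'tool_from_camera': array([[ 1.56741124e-04,  9.65699170e-01,  2.59663415e-01,
         6.62259396e-02],
       [ 9.99999987e-01, -1.38649618e-04, -8.79881398e-05,
         3.85679343e-04],
       [-4.89678403e-05,  2.59663426e-01, -9.65699178e-01,
        -1.42164970e-01],
       [ 0.00000000e+00,  0.00000000e+00,  0.00000000e+00,
         1.00000000e+00]])}
```

View pics/top0.png

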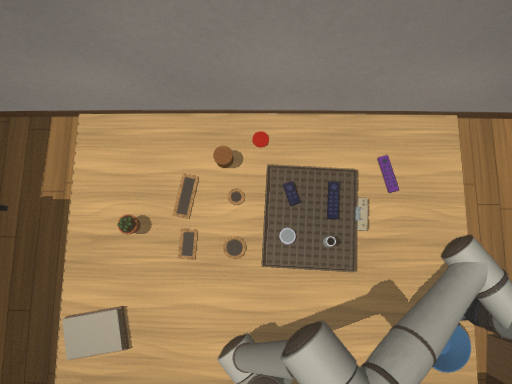

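View pics/scene0.png

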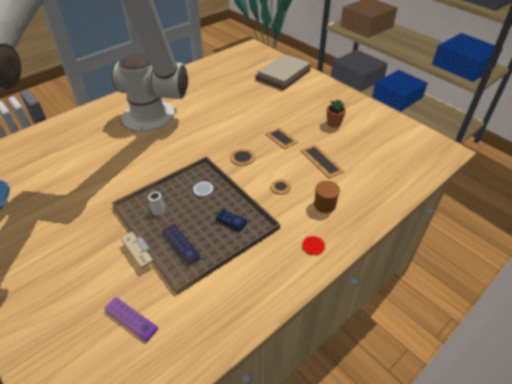

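View pics/wrist0.png

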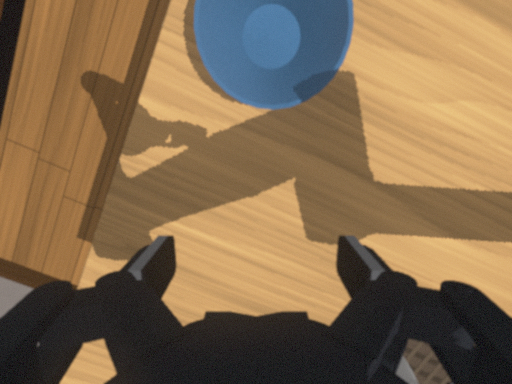

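```bash
cat > h.py <<'E'
import numpy as np, cv2, os
from cell import ctrl
from scipy.spatial.transform import Rotation as R
def Rq(q): return R.from_quat([q[1],q[2],q[3],q[0]])
def campose(n,st=None):
    c=ctrl.calibration(n)
    if n=="wrist":
        st=st or ctrl.state(); T=np.eye(4); T[:3,:3]=Rq(st['ee_rot']).as_matrix(); T[:3,3]=st['eef_pos']
        M=T@np.array(c['tool_from_camera']); return c,M[:3,:3],M[:3,3]
    return c,Rq(c['rotation']).as_matrix(),np.array(c['xyz'])
def pix2w(n,uv,z,st=None):
    c,Rm,p=campose(n,st); f=192/np.tan(np.radians(c['fov_y'])/2)
    uv=np.atleast_2d(np.asarray(uv,float)); d=np.stack([(uv[:,0]-c['cx'])/f,(uv[:,1]-c['cy'])/f],1)
    u=d.copy()
    for _ in range(20): u=d/(1+c['k1']*(u**2).sum(1,keepdims=True))
    ray=np.c_[u[:,0],-u[:,1],-np.ones(len(u))]@Rm.T
    s=(z-p[2])/ray[:,2]; return p+ray*s[:,None]
def w2pix(n,P,st=None):
    c,Rm,p=campose(n,st); f=192/np.tan(np.radians(c['fov_y'])/2)
    q=(np.atleast_2d(P)-p)@Rm; u=np.c_[q[:,0],-q[:,1]]/-q[:,2:3]
    u=u*(1+c['k1']*(u**2).sum(1,keepdims=True)); return u*f+[c['cx'],c['cy']]
def yaw_of(st):  # direction of tool y in world (mod pi)
    m=Rq(st['ee_rot']).as_matrix(); return np.arctan2(m[1,1],m[0,1])
def go(xyz,yawy=None,st=None):
    """print scaled row to bring TCP to xyz with tool y along world angle yawy (mod pi)"""
    st=st or ctrl.state(); m=Rq(st['ee_rot']).as_matrix()
    d=m.T@(np.array(xyz)-st['eef_pos'])/0.2; t=0
    if yawy is not None:
        e=(yawy-yaw_of(st)+np.pi/2)%np.pi-np.pi/2; t=-e/(np.pi/2)
    print("row",np.round(d,3),"turn",np.round(t,3),"dist mm",np.round(np.linalg.norm(d)*200),"tool z",np.round(m[:,2],4))
def snap(n,name):
    st=ctrl.state(); im=ctrl.get_image(n); cv2.imwrite(f"pics/{name}.png",im[:,:,::-1]); return st,im
def rect(n,mask,z,st=None):
    """project mask onto plane z, return centre, long-axis angle, size (world)"""
    cs,_=cv2.findContours(mask.astype(np.uint8),cv2.RETR_EXTERNAL,cv2.CHAIN_APPROX_NONE); c=max(cs,key=cv2.contourArea)[:,0]
    P=pix2w(n,c,z,st)[:,:2]; r=cv2.minAreaRect((P*1000).astype(np.float32))
    (cx,cy),(a,b),_=r; bx=cv2.boxPoints(r); e1=bx[1]-bx[0]; e2=bx[2]-bx[1]
    e=e1 if np.hypot(*e1)>np.hypot(*e2) else e2
    return np.array([cx,cy])/1000,np.arctan2(e[1],e[0])%np.pi,sorted([a,b])
E
python3 - <<'E'
from h import *
st=ctrl.state(); print(Rq(st['ee_rot']).as_matrix().round(3), yaw_of(st))
zs=dict(long_remote_center=.013,short_remote_center=.013,coaster_center=.009,vase_center=.035,pad_long=0,pad_short=0,pad_wide=0,pad_small=0,plant_pot=0,lidded_jar=0)
for n in ("top","scene"):
  ctrl.get_image(n)
  for k,z in zs.items():
    for d in ctrl.landmark_of(n,k)[:2]:
        print(n,k,round(d['conf'],2),np.round(d['uv'],1),pix2w(n,d['uv'],z)[0].round(4))
print(ctrl.state()['t'])
E
```

```text
[[-0.91  -0.415 -0.001]
 [-0.415  0.91   0.001]
 [ 0.     0.002 -1.   ]] 1.99848351059036
top long_remote_center 0.69 [388.7 176.4] [ 0.6939 -0.46    0.013 ]
top long_remote_center 0.56 [333.9 198.9] [ 0.6072 -0.2528  0.013 ]
top short_remote_center 0.76 [292.7 191.9] [ 0.6321 -0.1006  0.013 ]
top coaster_center 0.68 [286.2 239.3] [ 0.4572 -0.0765  0.009 ]
top vase_center 0.41 [326.5 239.7] [ 0.4563 -0.2189  0.035 ]
top pad_long 0.97 [186.2 198.4] [0.6059 0.2988 0.    ]
top pad_short 0.66 [185.8 239.2] [0.4533 0.2937 0.    ]
top pad_wide 0.57 [233.1 247.8] [0.4243 0.1176 0.    ]
top pad_small 0.77 [259.7 141.3] [0.8306 0.0242 0.    ]
top pad_small 0.71 [234.5 192.8] [0.6289 0.1169 0.    ]
top plant_pot 0.66 [132.8 228.7] [0.4893 0.4955 0.    ]
top lidded_jar 0.91 [223.  161.1] [0.7512 0.1637 0.    ]
top lidded_jar 0.57 [185.8 198.3] [0.6062 0.3003 0.    ]
scene long_remote_center 0.8 [182.8 240.2] [ 0.6008 -0.2369  0.013 ]
scene long_remote_center 0.64 [128.5 318.5] [ 0.7083 -0.4619  0.013 ]
scene short_remote_center 0.64 [229.8 220. ] [ 0.6292 -0.0962  0.013 ]
scene coaster_center 0.71 [279.7 187.5] [0.6256 0.1031 0.009 ]
scene coaster_center 0.52 [201.6 187.5] [ 0.4654 -0.0772  0.009 ]
scene vase_center 0.58 [154.2 201.6] [ 0.4444 -0.2276  0.035 ]
scene vase_center 0.56 [204.  187.9] [ 0.4948 -0.0862  0.035 ]
scene pad_long 0.59 [319.2 159.5] [0.6107 0.3017 0.    ]
scene pad_short 0.65 [279.3 137.7] [0.4352 0.2832 0.    ]
scene pad_wide 0.68 [241.7 156.7] [0.4267 0.1156 0.    ]
scene pad_small 0.84 [279.7 188. ] [0.6209 0.108  0.    ]
scene pad_small 0.8 [311.7 243.8] [0.836 0.024 0.   ]
scene plant_pot 0.2 [321.3 157.7] [0.6092 0.3139 0.    ]
scene lidded_jar 0.92 [324.8 206.1] [0.766  0.1559 0.    ]
1.25
```

```bash
python3 -c "
from h import *
go([.604,-.245,.20],np.pi/2)
print(ctrl.state()['q'])"
```

```text
row [-2.24   0.758  0.157] turn 0.272 dist mm 474.0 tool z [ 0.  0. -1.]
[-8.84445195e-01  3.84724229e-01  7.91041006e-03 -1.05430561e-05
 -1.19399314e+00 -2.58633525e-01]
```

>>> {"fn": "carry_out", "kwargs": {"commands": [[[-0.2, 0.07, 0.015, 0.07, 1], [-0.4, 0.14, 0.03, 0.14, 1], [-0.6, 0.21, 0.045, 0.2, 1], [-0.8, 0.28, 0.06, 0.272, 1], [-1, 0.35, 0.07, 0.272, 1], [-1, 0.55, 0.1, 0.272, 1], [-1, 0.758, 0.15, 0.272, 1], [-1, 0.758, 0.157, 0.272, 1]]], "grip_force": 30}}

```text
t: 1.92
eef_pos: [0.3727, -0.3409, 0.1965]
ee_rot: [-0.004, -0.002, 1.0, 0.004]
force: [-0.4, 0.6, -0.5]
finger_gap: 0.085
```

```bash
python3 -c "
from h import *
go([.604,-.245,.20],np.pi/2)
print(ctrl.state()['q'],ctrl.state()['t'])"
```

```text
row [-1.158  0.476 -0.024] turn 0.002 dist mm 250.0 tool z [-0.0088  0.0074 -0.9999]
[-0.42098496  0.21718193 -0.32485338 -0.00364228 -1.03985382 -1.14493508] 1.9167
```

>>> {"fn": "carry_out", "kwargs": {"commands": [[[-0.19, 0.08, 0, 0, 1], [-0.38, 0.16, 0, 0, 1], [-0.57, 0.24, 0, 0, 1], [-0.76, 0.32, 0, 0, 1], [-0.95, 0.4, 0, 0, 1], [-1, 0.48, 0, 0, 1], [-1, 0.48, 0, 0, 1], [-1, 0.48, 0, 0, 1]]]}}

```text
t: 2.58
eef_pos: [0.5787, -0.2508, 0.1993]
ee_rot: [-0.001, -0.001, 1.0, 0.0]
force: [0.3, -0.5, -0.9]
finger_gap: 0.0855
```

```bash
python3 -c "
from h import *
st,im=snap('wrist','w1')
print(st['eef_pos'],st['t'],yaw_of(st))
for q in ['long_remote_center','short_remote_center']:
  for d in ctrl.regions_of('wrist',q):
    print(q,d['conf'],d['box'],rect('wrist',d['mask'],.022,st))
"
```

```text
[ 0.57868204 -0.2508117   0.19933159] 2.5833 1.5731854784126469
long_remote_center 0.7 [67.7, 220.4, 53.4, 60.9] (array([ 0.67408832, -0.45820767]), np.float32(0.27930018), [46.52180862426758, 81.700927734375])
long_remote_center 0.62 [238.8, 141.6, 38.8, 112.0] (array([ 0.60498328, -0.25022707]), np.float32(3.0836747), [41.49522018432617, 140.4400634765625])
short_remote_center 0.59 [355.2, 184.1, 43.0, 67.8] (array([ 0.62729114, -0.09967607]), np.float32(0.33153567), [44.22386169433594, 89.81477355957031])
```

View pics/w1.png

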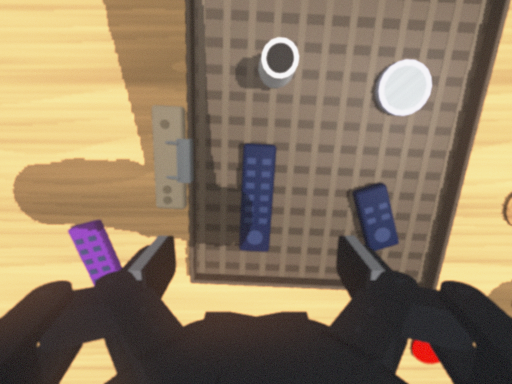

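```bash
cat >> h.py <<'E'
def navy(n,im,near,z,st=None):
    """largest navy blob nearest to world xy 'near'"""
    i=im.astype(int); m=((i[...,2]-i[...,0]>18)&(i[...,0]<90)&(i[...,1]<90)).astype(np.uint8)
    m=cv2.morphologyEx(m,cv2.MORPH_CLOSE,np.ones((5,5)))
    k,l,s,c=cv2.connectedComponentsWithStats(m); best=None
    for j in range(1,k):
        if s[j,4]<300: continue
        p=pix2w(n,c[j],z,st)[0,:2]; d=np.hypot(*(p-near))
        if best is None or d<best[0]: best=(d,j)
    return rect(n,l==best[1],z,st), s[best[1],4]
E
python3 -c "
from h import *
import json
im=cv2.imread('pics/w1.png')[:,:,::-1]; st=ctrl.state()
print(navy('wrist',im,[.605,-.25],.022,st)); print(navy('wrist',im,[.627,-.1],.022,st))
for q,z in [('coaster_center',.014),('vase_center',.035)]:
  for d in ctrl.regions_of('wrist',q):
    print(q,d['conf'],d['box'],rect('wrist',d['mask'],z,st))
print(w2pix('wrist',[.605,-.25,.022],st))
g=cv2.resize(im[120:270,200:430],None,fx=3,fy=3,interpolation=cv2.INTER_NEAREST); cv2.imwrite('pics/w1c.png',g[:,:,::-1])
"
```

```text
((array([ 0.60307147, -0.25138765]), np.float32(3.087936), [37.40045928955078, 136.4173583984375]), np.int32(3108))
((array([ 0.62740497, -0.09965404]), np.float32(0.32581833), [39.01360321044922, 84.71983337402344]), np.int32(1849))
coaster_center 0.8 [378.2, 60.0, 52.4, 53.4] (array([ 0.47218573, -0.08417473]), np.float32(1.5684146), [59.61808776855469, 61.117210388183594])
[[257.56454158 201.35305691]]
```

View pics/w1c.png

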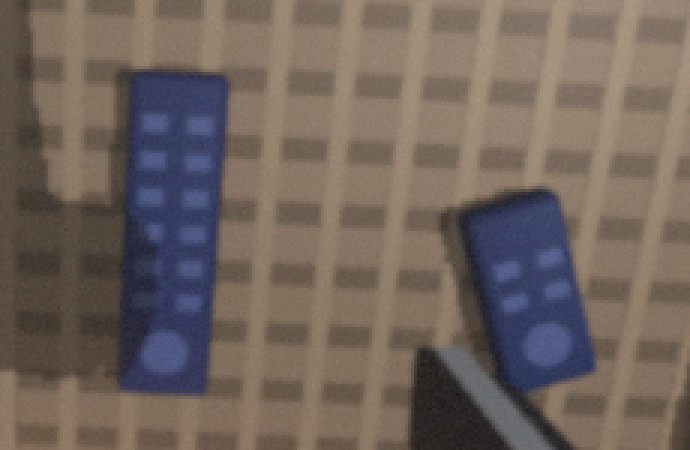

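```bash
python3 -c "
from h import *
go([.604,-.2507,.007],1.515)"
```

```text
row [-0.133  0.009  0.967] turn 0.035 dist mm 195.0 tool z [ 3.e-04 -2.e-04 -1.e+00]
```

>>> {"fn": "carry_out", "kwargs": {"commands": [[[-0.13, 0.009, 0.1, 0.035, 1], [-0.133, 0.009, 0.3, 0.035, 1], [-0.133, 0.009, 0.5, 0.035, 1], [-0.133, 0.009, 0.68, 0.035, 1], [-0.133, 0.009, 0.8, 0.035, 1], [-0.133, 0.009, 0.85, 0.035, 1], [-0.133, 0.009, 0.85, 0.035, 1], [-0.133, 0.009, 0.85, 0.035, 1]]]}}

```text
t: 3.5
eef_pos: [0.6055, -0.2506, 0.031]
ee_rot: [0.001, 0.027, 1.0, -0.0]
force: [0.8, 0.8, 2.1]
finger_gap: 0.0853
```

```bash
python3 -c "
from h import *
st,im=snap('wrist','w2')
print(st['eef_pos'],yaw_of(st))
try: print(navy('wrist',im,[.605,-.25],.022,st))
except Exception as e: print(e)
go([.604,-.2507,.007],1.515)"
```

```text
[ 0.60549181 -0.25059591  0.03096825] 1.5162694251505042
((array([ 0.59929749, -0.24963362]), np.float32(3.0877423), [37.684085845947266, 125.57527923583984]), np.int32(12196))
row [ 0.012 -0.001  0.126] turn 0.001 dist mm 25.0 tool z [ 0.0037 -0.0012 -1.    ]
```

View pics/w2.png

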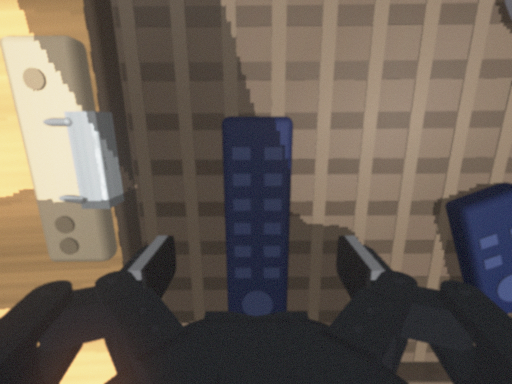

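>>> {"fn": "carry_out", "kwargs": {"commands": [[[0.01, 0, 0.07, 0, 1], [0.01, 0, 0.125, 0, 1], [0.01, 0, 0.125, 0, 0.7], [0.01, 0, 0.125, 0, 0.3], [0.01, 0, 0.125, 0, 0.3], [0.01, 0, 0.125, 0, 0.3], [0.01, 0, 0.125, 0, 0.3], [0.01, 0, 0.125, 0, 0.3]]], "grip_force": 35}}

```text
t: 4.22
eef_pos: [0.6039, -0.2498, 0.0061]
ee_rot: [0.001, 0.027, 1.0, -0.0]
force: [-0.1, 0.9, 4.0]
finger_gap: 0.039
```

```bash
python3 -c "
from h import *
st,im=snap('wrist','w3')
print(st['eef_pos'],yaw_of(st),st['force'],st['finger_gap'])"
```

```text
[ 0.60392918 -0.24984713  0.00614294] 1.5168248371762703 [-0.14926944  0.86923893  4.0319206 ] 0.038988377470568034
```

View pics/w3.png

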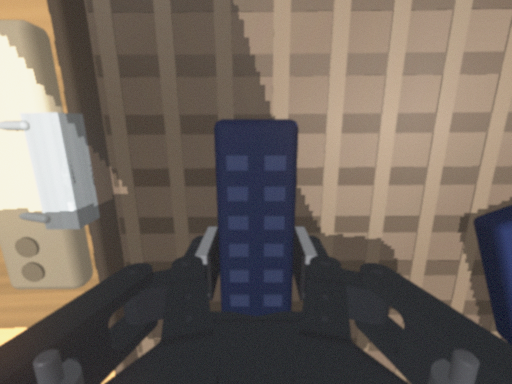

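```bash
python3 -c "
from h import *
st=ctrl.state()
p=pix2w('wrist',[[216,121],[297,121],[256,119]],.022,st); m=Rq(st['ee_rot']).as_matrix()
print(p,((p-st['eef_pos'])@m)*1000)
go([.604,-.25,.10],None)
print(st['q'])"
```

```text
[[ 0.53573297 -0.26423724  0.022     ]
 [ 0.53771019 -0.22756635  0.022     ]
 [ 0.53583423 -0.24608121  0.022     ]] [[ 67.2671047  -18.05055009 -16.01503323]
 [ 67.27238147  18.6736023  -16.03443692]
 [ 68.1461175    0.08446677 -16.02661092]]
row [-0.002 -0.001 -0.469] turn 0 dist mm 94.0 tool z [ 2.2e-03 -7.0e-04 -1.0e+00]
[-1.45121699e-01  6.51646618e-01 -1.59946925e-01  4.64050635e-04
 -7.56886973e-01 -1.48002158e+00]
```

>>> {"fn": "carry_out", "kwargs": {"commands": [[[0, 0, -0.1, 0, 0.3], [0, 0, -0.25, 0, 0.3], [0, 0, -0.45, 0, 0.3], [0, 0.15, -0.6, 0, 0.3], [0, 0.35, -0.7, 0, 0.3], [0, 0.55, -0.8, 0, 0.3], [0, 0.75, -0.9, 0, 0.3], [0, 0.95, -0.97, 0, 0.3]]]}}

```text
t: 4.93
eef_pos: [0.6124, -0.0685, 0.1964]
ee_rot: [0.0, 0.028, 1.0, 0.0]
force: [1.2, 0.2, -1.0]
finger_gap: 0.0393
```

>>> {"fn": "carry_out", "kwargs": {"commands": [[[0, 0.2, 0, 0, 0.3], [0, 0.4, 0, 0, 0.3], [0, 0.6, 0, 0, 0.3], [0, 0.8, 0, 0, 0.3], [0, 0.97, 0, 0, 0.3], [-0.06, 1, 0, 0, 0.3], [-0.07, 1, 0, 0, 0.3], [-0.07, 1, 0, 0, 0.3]]]}}

```text
t: 5.6
eef_pos: [0.6373, 0.1295, 0.194]
ee_rot: [-0.001, 0.027, 1.0, -0.0]
force: [-0.2, 0.0, -2.1]
finger_gap: 0.0392
```

```bash
python3 -c "
from h import *
st,im=snap('wrist','w4')
print(st['eef_pos'],yaw_of(st),st['finger_gap'],st['t'],st['q'])
for q in ['pad_long','pad_short','pad_wide','pad_small']:
  for d in ctrl.regions_of('wrist',q):
    print(q,round(d['conf'],2),np.round(d['box']),rect('wrist',d['mask'],.005,st))
"
```

```text
[0.63733321 0.12949196 0.19404874] 1.5169466495653274 0.03919329426915897 5.6 [ 4.48539174e-01  4.54337869e-01  2.28971143e-02 -3.82252400e-04
 -1.14135544e+00 -2.07302631e+00]
pad_long 0.61 [351.  79.  88. 139.] (array([0.61790186, 0.29875058]), np.float32(2.9468553), [67.60761260986328, 164.5513458251953])
pad_short 0.98 [356.   0.  62.  47.] (array([0.47348889, 0.28144437]), np.float32(1.5137695), [43.04045867919922, 65.43106842041016])
pad_wide 0.82 [194.   2.  75.  29.] (array([0.45720209, 0.1115865 ]), np.float32(1.5177764), [29.307302474975586, 79.10530853271484])
```

View pics/w4.png

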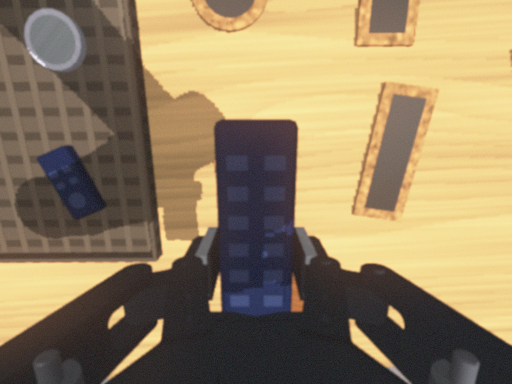

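```bash
cat >> h.py <<'E'
def inlay(n,im,near,z=.005,st=None,rad=.1,thr=25,vmax=110):
    """dark grey low-chroma blob near world xy"""
    i=im.astype(int); ch=i.max(2)-i.min(2); m=((ch<thr)&(i.max(2)<vmax)&(i.max(2)>45)).astype(np.uint8)
    m=cv2.morphologyEx(m,cv2.MORPH_OPEN,np.ones((3,3)))
    k,l,s,c=cv2.connectedComponentsWithStats(m); out=[]
    for j in range(1,k):
        if s[j,4]<200: continue
        p=pix2w(n,c[j],z,st)[0,:2]; d=np.hypot(*(p-near))
        if d<rad: out.append((d,rect(n,l==j,z,st),s[j,4],c[j]))
    return sorted(out,key=lambda a:a[0])
E
python3 -c "
from h import *
im=cv2.imread('pics/w4.png')[:,:,::-1]; st=ctrl.state()
print(im[150,395],im[150,370],im[15,390],im[300,20])
for o in inlay('wrist',im,[.618,.299],.005,st): print(o)
"
```

```text
[125 110 100] [228 176 115] [121 107  96] [243 215 144]
```

```bash
sed -i 's/thr=25,vmax=110/thr=45,vmax=150/' h.py
python3 -c "
from h import *
im=cv2.imread('pics/w4.png')[:,:,::-1]; st=ctrl.state()
for o in inlay('wrist',im,[.618,.299],.005,st): print(o)
go([.617,.299,.10],2.947-np.pi/2)
"
```

```text
(np.float64(0.004379142536265545), (array([0.61885754, 0.29907513]), np.float32(2.948265), [37.79692077636719, 137.81785583496094]), np.int32(3431), array([394.57854853, 151.23025357]))
row [0.149 0.849 0.476] turn 0.088 dist mm 197.0 tool z [-5.e-04 -1.e-04 -1.e+00]
```

>>> {"fn": "carry_out", "kwargs": {"commands": [[[0.04, 0.2, 0.1, 0.03, 0.3], [0.08, 0.4, 0.2, 0.06, 0.3], [0.1, 0.6, 0.3, 0.088, 0.3], [0.14, 0.8, 0.4, 0.088, 0.3], [0.145, 0.85, 0.5, 0.088, 0.3], [0.145, 0.85, 0.65, 0.088, 0.3], [0.145, 0.85, 0.72, 0.088, 0.3], [0.145, 0.85, 0.72, 0.088, 0.3]]]}}

```text
t: 6.52
eef_pos: [0.6151, 0.2986, 0.0464]
ee_rot: [-0.004, 0.097, 0.995, -0.003]
force: [-0.3, -0.6, -2.4]
finger_gap: 0.0389
```

```bash
python3 -c "
from h import *
st,im=snap('wrist','w5')
print(st['eef_pos'],yaw_of(st),st['finger_gap'],st['t'])
cv2.imwrite('pics/w5c.png',cv2.resize(im[40:320,140:380],None,fx=2.5,fy=2,interpolation=cv2.INTER_NEAREST)[:,:,::-1])
"
```

```text
[0.61510158 0.29858129 0.04644683] 1.3772496175247557 0.038935749033682465 6.5167
```

View pics/w5.png

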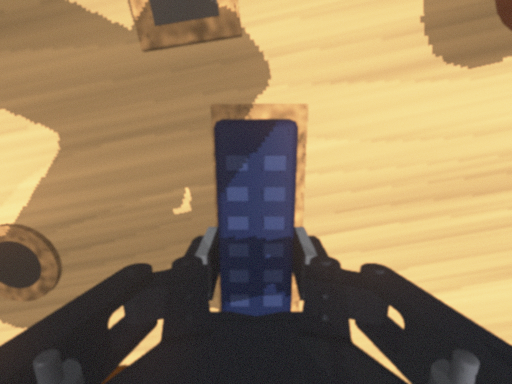

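```bash
cat >> h.py <<'E'
def tool(n,uv,z,st):
    p=pix2w(n,uv,z,st); return ((p-st['eef_pos'])@Rq(st['ee_rot']).as_matrix())*1000
E
python3 -c "
from h import *
st=ctrl.state()
print('pad',tool('wrist',[[211.5,103.5],[307.5,104.5]],.005,st))
z=st['eef_pos'][2]+.016
print('rem',tool('wrist',[[216,120],[297,120],[256,119]],z,st))
print('pad right/left edges mid',tool('wrist',[[212,180],[303,180],[301,240]],.005,st))
"
```

```text
pad [[ 78.84272781 -29.32445658  44.58347792]
 [ 78.21157994  34.04861261  44.35938714]]
rem [[ 6.76919948e+01 -1.81942033e+01 -1.57374295e+01]
 [ 6.76961306e+01  1.85580011e+01 -1.58662995e+01]
 [ 6.81351763e+01 -3.75580372e-02 -1.57997986e+01]]
pad right/left edges mid [[ 27.37607272 -31.16599238  44.43868443]
 [ 27.42326931  33.40769691  44.21237686]
 [-18.64119524  33.9858285   44.07497419]]
```

View pics/w5c.png

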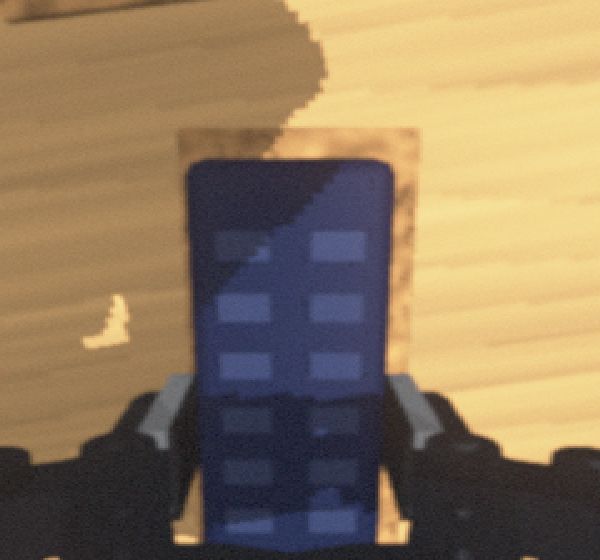

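>>> {"fn": "carry_out", "kwargs": {"commands": [[[-0.007, 0.007, 0.03, 0, 0.3], [-0.007, 0.007, 0.08, 0, 0.3], [-0.007, 0.007, 0.13, 0, 0.3], [-0.007, 0.007, 0.17, 0, 0.3], [-0.007, 0.007, 0.185, 0, 0.3], [-0.007, 0.007, 0.193, 0, 0.3], [-0.007, 0.007, 0.195, 0, 0.3], [-0.007, 0.007, 0.195, 0, 0.3]]]}}

```text
t: 7.23
eef_pos: [0.6198, 0.3017, 0.0124]
ee_rot: [0.0, 0.096, 0.995, 0.0]
force: [-0.9, -0.6, -1.2]
finger_gap: 0.0391
```

```bash
python3 -c "
from h import *
st,im=snap('wrist','w6')
print(st['eef_pos'],yaw_of(st),st['finger_gap'],st['t'],st['force'])
cv2.imwrite('pics/w6c.png',cv2.resize(im[40:320,140:380],None,fx=2.5,fy=2,interpolation=cv2.INTER_NEAREST)[:,:,::-1])
"
```

```text
[0.61975246 0.30166947 0.01237498] 1.3783018860603642 0.039109617161533 7.2333 [-0.87789606 -0.59669972 -1.23289522]
```

View pics/w6c.png

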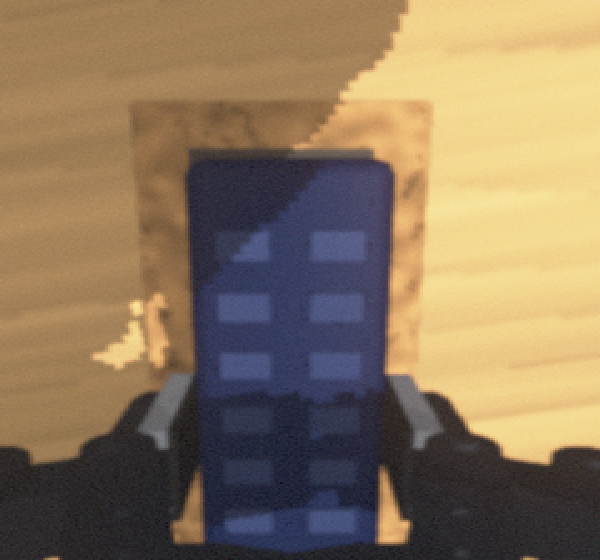

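```bash
python3 -c "
from h import *
st,im=snap('wrist','w7')
st,im=snap('wrist','w7')
print(st['eef_pos'],yaw_of(st),st['t'],st['qvel'].round(3))
print('pad',tool('wrist',[[140+131/2.5,40+101/2],[140+432/2.5,40+101/2]],.005,st))
z=st['eef_pos'][2]+.016
print('rem',tool('wrist',[[216,120],[297,120],[256,119]],z,st))
cv2.imwrite('pics/w7c.png',cv2.resize(im[40:320,140:380],None,fx=2.5,fy=2,interpolation=cv2.INTER_NEAREST)[:,:,::-1])
"
```

```text
[0.61985518 0.30176447 0.01271757] 1.3783042239802086 7.3333 [-0.001 -0.003 -0.    -0.002 -0.001 -0.002]
pad [[ 82.78475294 -33.27667077   7.63459657]
 [ 82.80785859  29.72361567   7.67736109]]
rem [[ 6.76901758e+01 -1.81499564e+01 -1.60617053e+01]
 [ 6.76960768e+01  1.85321695e+01 -1.60368000e+01]
 [ 6.81333531e+01 -3.90967374e-02 -1.60497301e+01]]
```

View pics/w7c.png

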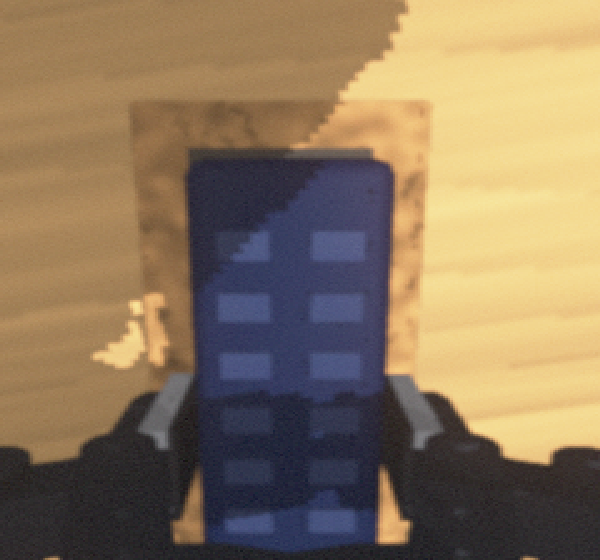

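>>> {"fn": "carry_out", "kwargs": {"commands": [[[0.014, -0.0095, 0.005, 0, 0.3], [0.014, -0.0095, 0.01, 0, 0.3], [0.014, -0.0095, 0.015, 0, 0.3], [0.014, -0.0095, 0.02, 0, 0.3], [0.014, -0.0095, 0.024, 0, 0.3], [0.014, -0.0095, 0.024, 0, 0.3], [0.014, -0.0095, 0.024, 0, 0.3], [0.014, -0.0095, 0.024, 0, 0.3]]]}}

```text
t: 8.05
eef_pos: [0.6165, 0.3002, 0.0074]
ee_rot: [0.0, 0.096, 0.995, 0.0]
force: [-0.8, -0.4, -1.3]
finger_gap: 0.039
```

```bash
python3 -c "
from h import *
st,im=snap('wrist','w8')
print(st['eef_pos'],yaw_of(st),st['t'],st['qvel'].round(3),st['force'])
cv2.imwrite('pics/w8c.png',cv2.resize(im[40:320,140:380],None,fx=2.5,fy=2,interpolation=cv2.INTER_NEAREST)[:,:,::-1])
"
```

```text
[0.61647096 0.30022836 0.00739315] 1.378091445887738 8.05 [ 0.001  0.     0.    -0.001  0.     0.001] [-0.79610051 -0.4156162  -1.3350264 ]
```

View pics/w8c.png

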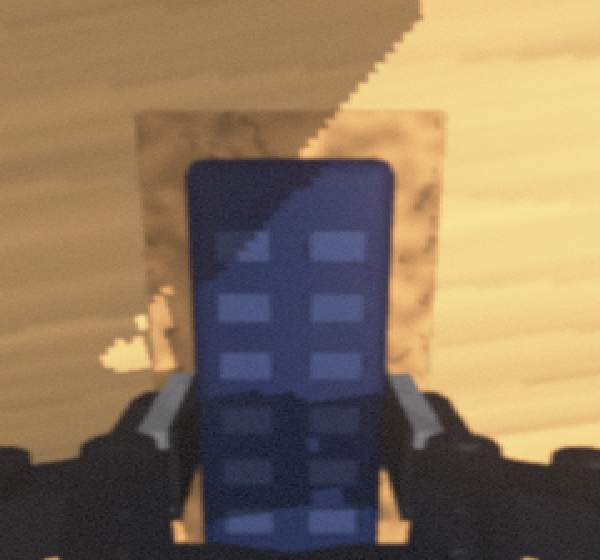

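```bash
python3 -c "
from h import *
st=ctrl.state()
print('pad',tool('wrist',[[140+136/2.5,40+111/2],[140+445/2.5,40+111/2]],.005,st))
z=st['eef_pos'][2]+.016
print('rem',tool('wrist',[[216,120],[256,119]],z,st))
"
```

```text
pad [[ 79.83532556 -31.25236027   2.38189736]
 [ 79.84898629  31.4359105    2.38430974]]
rem [[ 6.76904637e+01 -1.81578515e+01 -1.60041935e+01]
 [ 6.81336709e+01 -3.88768667e-02 -1.60035189e+01]]
```

>>> {"fn": "carry_out", "kwargs": {"commands": [[[0, 0, 0, 0, 0.6], [0, 0, 0, 0, 0.8], [0, 0, 0, 0, 0.8], [0, 0, -0.05, 0, 0.8], [0, 0, -0.2, 0, 1], [0, 0, -0.4, 0, 1], [0, 0, -0.6, 0, 1], [0, 0, -0.8, 0, 1]]]}}

```text
t: 8.77
eef_pos: [0.6163, 0.3, 0.1701]
ee_rot: [0.0, 0.096, 0.995, -0.0]
force: [0.9, 0.7, -1.2]
finger_gap: 0.0856
```

```bash
python3 -c "
from h import *
st,im=snap('wrist','w9')
print(st['eef_pos'],yaw_of(st),st['t'],st['finger_gap'])
go([.60,-.10,.20],0.326+np.pi/2)
"
```

```text
[0.61628611 0.29996778 0.1701024 ] 1.3783098562810794 8.7667 0.08557691761287767
row [-0.28  -1.993 -0.112] turn -0.329 dist mm 403.0 tool z [ 0.0167  0.0079 -0.9998]
```

View pics/w9.png

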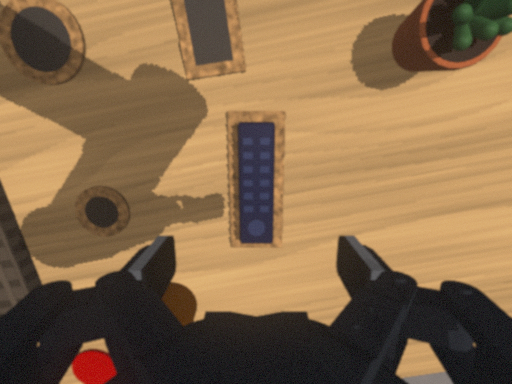

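>>> {"fn": "carry_out", "kwargs": {"commands": [[[-0.03, -0.2, -0.03, -0.07, 1], [-0.06, -0.4, -0.06, -0.14, 1], [-0.09, -0.6, -0.1, -0.21, 1], [-0.12, -0.8, -0.11, -0.28, 1], [-0.15, -1, -0.11, -0.33, 1], [-0.28, -1, -0.11, -0.33, 1], [-0.28, -1, -0.11, -0.33, 1], [-0.28, -1, -0.11, -0.33, 1]]]}}

```text
t: 9.48
eef_pos: [0.6336, 0.0921, 0.1899]
ee_rot: [0.0, -0.161, 0.987, 0.0]
force: [-0.5, 0.3, -0.1]
finger_gap: 0.0854
```

```bash
python3 -c "
from h import *
go([.61,-.11,.17],0.326+np.pi/2)
"
```

```text
row [ 0.433 -0.921  0.099] turn -0.002 dist mm 204.0 tool z [ 8.e-04  3.e-04 -1.e+00]
```

>>> {"fn": "carry_out", "kwargs": {"commands": [[[0.08, -0.18, 0.03, 0, 1], [0.16, -0.36, 0.05, 0, 1], [0.24, -0.54, 0.07, 0, 1], [0.32, -0.72, 0.1, 0, 1], [0.42, -0.9, 0.1, 0, 1], [0.433, -0.92, 0.1, 0, 1], [0.433, -0.92, 0.1, 0, 1], [0.433, -0.92, 0.1, 0, 1]]]}}

```text
t: 10.15
eef_pos: [0.61, -0.1083, 0.1699]
ee_rot: [0.0, -0.162, 0.987, 0.0]
force: [1.1, 0.4, 0.5]
finger_gap: 0.085
```

```bash
python3 -c "
from h import *
st,im=snap('wrist','w10')
print(st['eef_pos'],yaw_of(st),st['t'],st['finger_gap'])
r=navy('wrist',im,[.627,-.1],.022,st); print(r)
for d in ctrl.regions_of('wrist','short_remote_center'): print(d['conf'],rect('wrist',d['mask'],.022,st))
c=r[0][0]; go([c[0],c[1],.03],r[0][1]+np.pi/2)
"
```

```text
[ 0.60999878 -0.10826754  0.16987182] 1.8965455052967357 10.15 0.08502021318780463
((array([ 0.62779724, -0.09642001]), np.float32(0.32108745), [37.203433990478516, 83.67002868652344]), np.int32(2281))
0.97 (array([ 0.62790894, -0.09620604]), np.float32(0.3161249), [39.650970458984375, 85.98385620117188])
row [-0.099  0.023  0.699] turn 0.004 dist mm 141.0 tool z [ 8.e-04  2.e-04 -1.e+00]
```

View pics/w10.png

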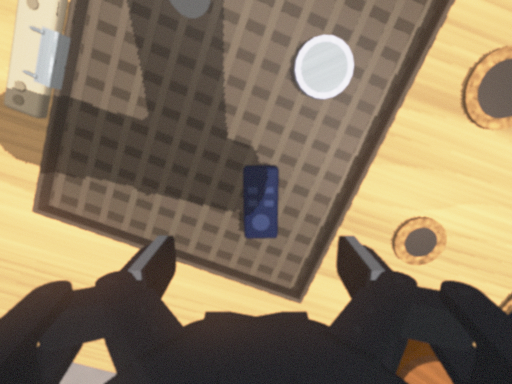

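>>> {"fn": "carry_out", "kwargs": {"commands": [[[-0.05, 0.01, 0.1, 0.004, 1], [-0.1, 0.023, 0.3, 0.004, 1], [-0.1, 0.023, 0.5, 0.004, 1], [-0.1, 0.023, 0.62, 0.004, 1], [-0.1, 0.023, 0.69, 0.004, 1], [-0.1, 0.023, 0.7, 0.004, 1], [-0.1, 0.023, 0.7, 0.004, 1], [-0.1, 0.023, 0.7, 0.004, 1]]]}}

```text
t: 10.92
eef_pos: [0.6287, -0.097, 0.0307]
ee_rot: [0.001, -0.16, 0.987, -0.0]
force: [0.1, -0.1, 0.2]
finger_gap: 0.0853
```

```bash
python3 -c "
from h import *
st,im=snap('wrist','w11')
print(st['eef_pos'],yaw_of(st),st['t'],st['finger_gap'])
go([.6278,-.0963,.006],.319+np.pi/2)
"
```

```text
[ 0.6286817  -0.09702895  0.03066042] 1.8921706927770259 10.9167 0.08532388222011192
row [0.004 0.006 0.126] turn 0.001 dist mm 25.0 tool z [ 0.0034 -0.     -1.    ]
```

View pics/w11.png

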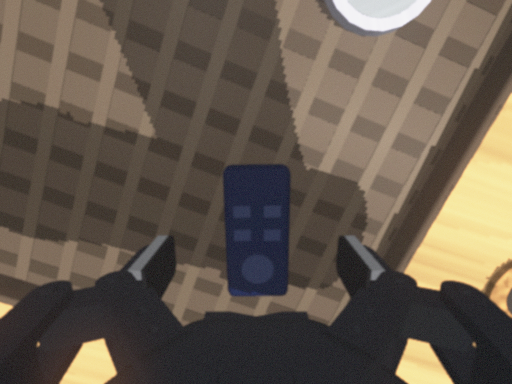

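```bash
python3 -c "
from h import *
st=ctrl.state()
print(tool('wrist',[[400,235],[410,225],[260,165],[258,296]],.022,st))
"
```

```text
[[  0.61243279  87.94672109   9.0841886 ]
 [  7.11112976  93.01791016   9.05794443]
 [ 43.38408298   2.71647699   9.03818862]
 [-42.32007101   1.78231063   9.31383454]]
```

>>> {"fn": "carry_out", "kwargs": {"commands": [[[0.004, 0.006, 0.07, 0, 1], [0.004, 0.006, 0.123, 0, 1], [0.004, 0.006, 0.125, 0, 0.7], [0.004, 0.006, 0.125, 0, 0.3], [0.004, 0.006, 0.125, 0, 0.3], [0.004, 0.006, 0.125, 0, 0.3], [0.004, 0.006, 0.125, 0, 0.3], [0.004, 0.006, 0.125, 0, 0.3]]], "grip_force": 35}}

```text
t: 11.63
eef_pos: [0.6271, -0.0972, 0.0054]
ee_rot: [0.001, -0.159, 0.987, -0.0]
force: [-0.2, -0.3, 3.0]
finger_gap: 0.0389
```

```bash
python3 -c "
from h import *
st,im=snap('wrist','w12')
print(st['eef_pos'],yaw_of(st),st['t'],st['finger_gap'],st['force'])
"
```

```text
[ 0.62709413 -0.09720342  0.00543612] 1.8905073061960538 11.6333 0.03891665505228723 [-0.19611424 -0.29184263  2.9812635 ]
```

View pics/w12.png

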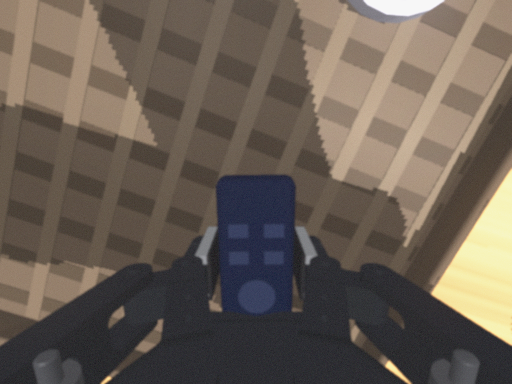

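```bash
python3 -c "
from h import *
import copy
st=copy.deepcopy(ctrl.state()); a=1.3783098562810794
st['eef_pos']=np.array([0.61628611,0.29996778,0.1701024]); st['ee_rot']=np.array([0,.0962,.99536,0])
p=pix2w('wrist',[[190,78],[245,72],[172,0],[232,0]],.005,st); print(p,np.arctan2(*(p[1]-p[0])[1::-1]),np.arctan2(*(p[2]-p[0])[1::-1]),np.arctan2(*(p[3]-p[1])[1::-1]))
im=cv2.imread('pics/w9.png')[:,:,::-1]
for c in ([.627,.115],[.43,.12]):
  for o in inlay('wrist',im,c,.005,st,.08): print(o)
print(w2pix('wrist',p,st))
go([.54,.285,.19],np.pi/2-.1)
"
```

```text
[[0.49261509 0.25335943 0.005     ]
 [0.49800046 0.31180934 0.005     ]
 [0.42018311 0.25412156 0.005     ]
 [0.43143819 0.31239359 0.005     ]] 1.4789190915939598 3.1310710584679993 3.1328153523231554
(np.float64(0.011511015782490653), (array([0.61767474, 0.11088815]), np.float32(2.9421566), [39.53392028808594, 40.65884780883789]), np.int32(770), array([101.22987013, 211.2025974 ]))
(np.float64(0.06577790757337082), (array([0.68318701, 0.14603732]), np.float32(2.3642697), [21.818607330322266, 76.22885131835938]), np.int32(605), array([145.62975207, 257.38016529]))
(np.float64(0.005914649380472631), (array([0.42898798, 0.11238268]), np.float32(1.3848794), [58.2590217590332, 59.985862731933594]), np.int32(2764), array([41.59081042, 38.54558611]))
[[ 1.90000000e+02  7.80000000e+01]
 [ 2.45000000e+02  7.20000000e+01]
 [ 1.72000000e+02 -5.68434189e-14]
 [ 2.32000000e+02 -2.84217094e-14]]
row [-0.189  1.95  -0.924] turn 0.267 dist mm 433.0 tool z [ 2.1e-03 -1.0e-04 -1.0e+00]
```

>>> {"fn": "carry_out", "kwargs": {"commands": [[[0, 0, -0.1, 0, 0.3], [0, 0, -0.25, 0, 0.3], [0, 0, -0.45, 0, 0.3], [-0.02, 0.15, -0.6, 0.06, 0.3], [-0.04, 0.35, -0.68, 0.13, 0.3], [-0.06, 0.55, -0.76, 0.2, 0.3], [-0.08, 0.75, -0.84, 0.25, 0.3], [-0.1, 0.95, -0.92, 0.25, 0.3]]]}}

```text
t: 12.35
eef_pos: [0.5859, 0.0842, 0.1863]
ee_rot: [-0.0, 0.038, 0.999, 0.0]
force: [0.5, -1.3, -1.4]
finger_gap: 0.0392
```

```bash
python3 -c "
from h import *
print(ctrl.state()['finger_gap'])
go([.54,.285,.19],np.pi/2-.07)
"
```

```text
0.03922736001312016
row [ 0.306  0.983 -0.018] turn -0.004 dist mm 206.0 tool z [-6.e-04  2.e-04 -1.e+00]
```

>>> {"fn": "carry_out", "kwargs": {"commands": [[[0.06, 0.2, 0, 0, 0.3], [0.12, 0.4, 0, 0, 0.3], [0.18, 0.6, 0, 0, 0.3], [0.24, 0.8, 0, 0, 0.3], [0.3, 0.95, 0, 0, 0.3], [0.306, 0.98, 0, 0, 0.3], [0.306, 0.98, 0, 0, 0.3], [0.306, 0.98, 0, 0, 0.3]]]}}

```text
t: 13.02
eef_pos: [0.54, 0.2825, 0.1852]
ee_rot: [-0.001, 0.036, 0.999, -0.0]
force: [-0.6, -0.5, -0.5]
finger_gap: 0.0393
```

```bash
python3 -c "
from h import *
st,im=snap('wrist','w13')
print(st['eef_pos'],yaw_of(st),st['t'],st['finger_gap'],st['qvel'].round(3))
for d in ctrl.regions_of('wrist','pad_short'): print(d['conf'],rect('wrist',d['mask'],.005,st))
for o in inlay('wrist',im,[.441,.284],.005,st): print(o)
"
```

```text
[0.5399845  0.28253152 0.18521438] 1.4980035241787681 13.0167 0.03926988515283154 [-0.029 -0.007 -0.006  0.002 -0.003 -0.001]
0.81 (array([0.43988385, 0.28360565]), np.float32(3.0966523), [64.79981231689453, 110.5963363647461])
(np.float64(0.003250317914390616), (array([0.44014981, 0.28340891]), np.float32(3.0800362), [37.97018051147461, 83.5504150390625]), np.int32(2660), array([250.50300752,  90.48533835]))
```

View pics/w13.png

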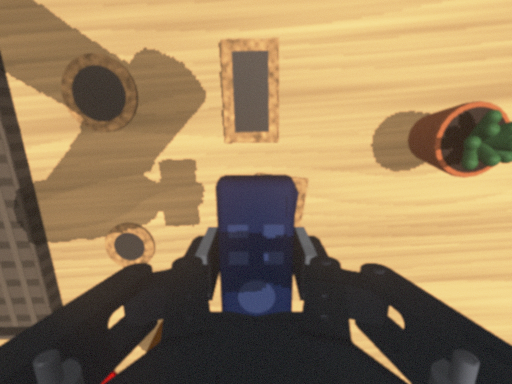

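```bash
python3 -c "
from h import *
go([.440,.2835,.03],1.518)
st=ctrl.state(); print(tool('wrist',[[219,176],[294,176],[256,175]],st['eef_pos'][2]+.0166,st))
"
```

```text
row [ 0.501 -0.027  0.778] turn -0.014 dist mm 185.0 tool z [-7.e-04 -6.e-04 -1.e+00]
[[ 42.04507587 -17.53853749 -16.56386784]
 [ 42.05054579  18.16456203 -16.58549512]
 [ 42.5320852    0.07492529 -16.57424339]]
```

>>> {"fn": "carry_out", "kwargs": {"commands": [[[0.15, -0.01, 0.1, -0.014, 0.3], [0.3, -0.02, 0.23, -0.014, 0.3], [0.42, -0.027, 0.38, -0.014, 0.3], [0.5, -0.027, 0.55, -0.014, 0.3], [0.5, -0.027, 0.7, -0.014, 0.3], [0.5, -0.027, 0.77, -0.014, 0.3], [0.5, -0.027, 0.78, -0.014, 0.3], [0.5, -0.027, 0.78, -0.014, 0.3]]]}}

```text
t: 13.78
eef_pos: [0.4407, 0.2835, 0.0293]
ee_rot: [-0.0, 0.026, 1.0, -0.001]
force: [0.8, 0.8, 0.0]
finger_gap: 0.0394
```

```bash
python3 -c "
from h import *
st,im=snap('wrist','w14')
print(st['eef_pos'],yaw_of(st),st['t'],st['finger_gap'],st['qvel'].round(3))
cv2.imwrite('pics/w14c.png',cv2.resize(im[80:320,140:380],None,fx=2.5,fy=2.5,interpolation=cv2.INTER_NEAREST)[:,:,::-1])
"
```

```text
[0.44066096 0.28348378 0.02929349] 1.5178254918887162 13.7833 0.03939130309494539 [ 0.004 -0.033  0.036  0.009 -0.008 -0.001]
```

View pics/w14c.png

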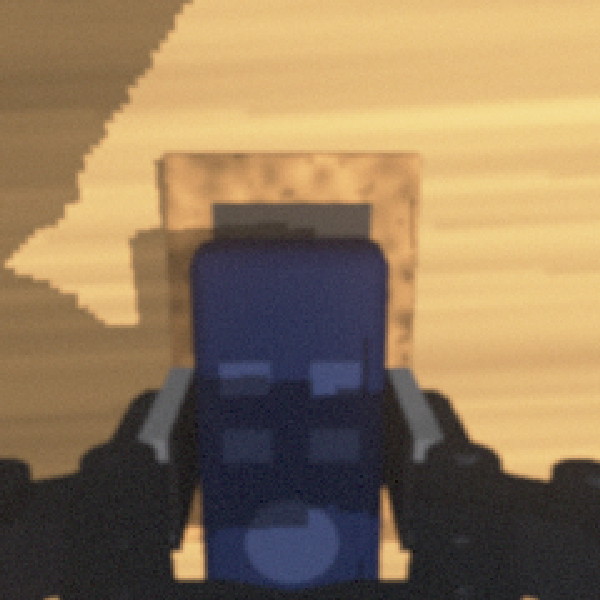

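```bash
python3 -c "
from h import *
st=ctrl.state()
f=lambda x,y:[140+x/2.5,80+y/2.5]
print('pad',tool('wrist',[f(163,155),f(420,154),f(172,360),f(411,360)],.005,st))
print('inl',tool('wrist',[f(213,204),f(372,204)],.005,st))
print('rem',tool('wrist',[f(193,243),f(386,243),f(290,240)],st['eef_pos'][2]+.0166,st), st['eef_pos'])
"
```

```text
pad [[ 55.1650769  -31.03661684  25.28218306]
 [ 55.41086773  32.07304484  25.31697621]
 [  1.47188061 -31.27372913  25.32779532]
 [  1.45413305  32.42715584  25.3631409 ]]
inl [[ 43.11773805 -19.12181382  25.29905507]
 [ 43.11735863  20.68716102  25.32113467]]
rem [[ 41.48104363 -18.3858213  -16.64554557]
 [ 41.47850643  18.39064883 -16.62514606]
 [ 42.0618446    0.09443342 -16.63579067]] [0.44129698 0.28436249 0.03034638]
```

>>> {"fn": "carry_out", "kwargs": {"commands": [[[0.008, -0.001, 0.02, 0, 0.3], [0.008, -0.001, 0.05, 0, 0.3], [0.008, -0.001, 0.08, 0, 0.3], [0.008, -0.001, 0.1, 0, 0.3], [0.008, -0.001, 0.11, 0, 0.3], [0.008, -0.001, 0.113, 0, 0.3], [0.008, -0.001, 0.113, 0, 0.3], [0.008, -0.001, 0.113, 0, 0.3]]]}}

```text
t: 14.5
eef_pos: [0.4387, 0.2848, 0.0072]
ee_rot: [0.0, 0.026, 1.0, 0.0]
force: [0.6, 0.4, 0.5]
finger_gap: 0.0392
```

```bash
python3 -c "
from h import *
ctrl.get_image('wrist');ctrl.get_image('wrist')
st,im=snap('wrist','w15')
print(st['eef_pos'],yaw_of(st),st['t'],st['force'],st['qvel'].round(3))
cv2.imwrite('pics/w15c.png',cv2.resize(im[80:320,140:380],None,fx=2.5,fy=2.5,interpolation=cv2.INTER_NEAREST)[:,:,::-1])
"
```

```text
[0.4387561  0.28484456 0.00730098] 1.5196686975596967 14.6 [-0.39998747  0.26274559 -0.15518648] [-0.001 -0.003  0.001 -0.001 -0.     0.002]
```

View pics/w15c.png

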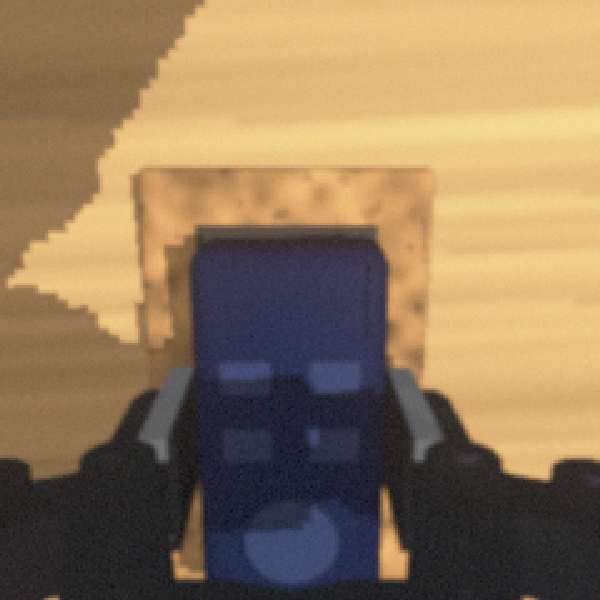

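```bash
python3 -c "
from h import *
st=ctrl.state()
f=lambda x,y:[140+x/2.5,80+y/2.5]
print('pad',tool('wrist',[f(133,169),f(434,169),f(152,375),f(424,375)],.005,st))
print('inl',tool('wrist',[f(197,227),f(378,227)],.005,st))
print('rem',tool('wrist',[f(193,243),f(386,243),f(290,240)],st['eef_pos'][2]+.0166,st))
"
```

```text
pad [[ 53.76147429 -33.31183954   2.27302079]
 [ 53.76767526  30.79437149   2.29473916]
 [  6.6940049  -31.7715666    2.28672037]
 [  6.67975846  31.1324076    2.30803713]]
inl [[ 41.28422452 -20.1388644    2.2809773 ]
 [ 41.28423549  19.30083361   2.29434004]]
rem [[ 41.47545853 -18.38846134 -16.61784397]
 [ 41.47450683  18.3947944  -16.605381  ]
 [ 42.05709941   0.09578916 -16.61174408]]
```

>>> {"fn": "carry_out", "kwargs": {"commands": [[[-0.0025, -0.003, 0, -0.005, 0.3], [-0.0025, -0.003, 0.001, -0.005, 0.3], [-0.0025, -0.003, 0.001, -0.005, 0.3], [-0.0025, -0.003, 0.001, -0.005, 0.3], [-0.0025, -0.003, 0.001, -0.005, 0.6], [-0.0025, -0.003, 0.001, -0.005, 0.8], [-0.0025, -0.003, 0.001, -0.005, 0.8], [-0.0025, -0.003, -0.05, -0.005, 0.8]]]}}

```text
t: 15.32
eef_pos: [0.4381, 0.283, 0.0159]
ee_rot: [-0.001, 0.022, 1.0, -0.001]
force: [0.6, 0.0, 0.1]
finger_gap: 0.0684
```

```bash
python3 -c "
from h import *
go([.475,.22,.18],1.5)
"
```

```text
row [-0.196 -0.309 -0.82 ] turn 0.017 dist mm 180.0 tool z [-0.0028 -0.0029 -1.    ]
```

Lift straight up to check the placement and see the round pads.

>>> {"fn": "carry_out", "kwargs": {"commands": [[[0, 0, -0.1, 0, 0.85], [0, 0, -0.25, 0, 1], [-0.05, -0.05, -0.4, 0, 1], [-0.1, -0.15, -0.55, 0, 1], [-0.15, -0.25, -0.7, 0, 1], [-0.2, -0.31, -0.82, 0, 1], [-0.2, -0.31, -0.82, 0, 1], [-0.2, -0.31, -0.82, 0, 1]]]}}

```text
t: 15.98
eef_pos: [0.4772, 0.2202, 0.1835]
ee_rot: [0.002, 0.023, 1.0, 0.002]
force: [-1.0, 0.0, -0.3]
finger_gap: 0.0854
```

```bash
python3 -c "
from h import *
ctrl.get_image('wrist')
st,im=snap('wrist','w16')
print(st['eef_pos'],yaw_of(st),st['t'],st['qvel'].round(3))
for q,z in [('pad_wide',.005),('pad_small',.005),('pad_short',.005),('short_remote_center',.023),('pad_long',.005),('long_remote_center',.023)]:
  for d in ctrl.regions_of('wrist',q): print(q,round(d['conf'],2),np.round(d['box']),rect('wrist',d['mask'],z,st))
for c in ([.6177,.111],[.429,.1124]):
  for o in inlay('wrist',im,c,.005,st,.05): print(o)
go([.46,-.084,.17],np.pi/2)
"
```

```text
[0.47621176 0.22004684 0.18182082] 1.5262692513529637 16.0333 [ 0.017  0.031 -0.031 -0.004  0.003  0.   ]
pad_wide 0.73 [126. 107.  71.  74.] (array([0.42878726, 0.11260192]), np.float32(1.033469), [82.71488952636719, 83.80925750732422])
pad_small 0.88 [163. 264.  41.  40.] (array([0.61981531, 0.11834271]), np.float32(2.661646), [45.904144287109375, 65.73316192626953])
pad_short 0.55 [277.  96.  60.  96.] (array([0.4389812 , 0.28297491]), np.float32(3.0916862), [64.54066467285156, 111.05195617675781])
short_remote_center 0.68 [294. 113.  34.  78.] (array([0.44193985, 0.28213187]), np.float32(3.1149213), [40.64821243286133, 84.25078582763672])
pad_long 0.82 [289. 219.  65. 101.] (array([0.60271667, 0.30163275]), np.float32(2.9376261), [63.42758560180664, 135.13711547851562])
long_remote_center 0.77 [302. 235.  38.  90.] (array([0.60582593, 0.2989917 ]), np.float32(2.956358), [42.50191879272461, 126.78250122070312])
(np.float64(0.00050320875133968), (array([0.6177309 , 0.11144252]), np.float32(2.5047913), [34.6606559753418, 37.26249694824219]), np.int32(509), array([179.57563851, 285.3654224 ]))
(np.float64(0.0015640085890768788), (array([0.42783698, 0.11159412]), np.float32(3.029042), [58.244361877441406, 58.858985900878906]), np.int32(2068), array([161.40038685, 142.92311412]))
row [ 0.015 -1.525  0.053] turn -0.027 dist mm 305.0 tool z [-0.0013 -0.0012 -1.    ]
```

View pics/w16.png

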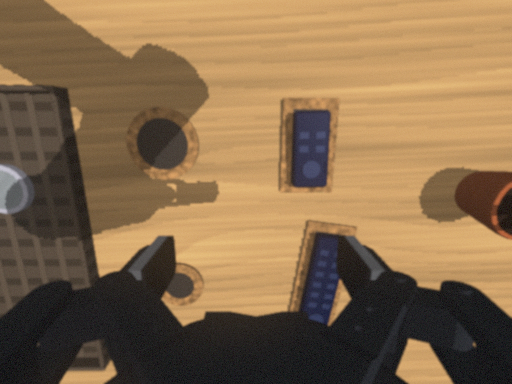

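```bash
python3 -c "
from h import *
im=cv2.imread('pics/w16.png')
cv2.imwrite('pics/w16c.png',cv2.resize(im[85:205,260:360],None,fx=5,fy=5,interpolation=cv2.INTER_NEAREST))
"
```

```text
(no output)
```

View pics/w16c.png

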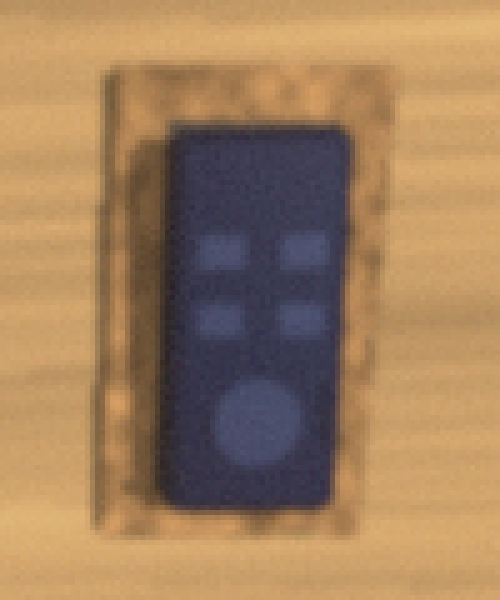

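```bash
python3 -c "
from h import *
import copy
st=copy.deepcopy(ctrl.state()); st['eef_pos']=np.array([0.47621176,0.22004684,0.18182082])
print(ctrl.state()['eef_pos'],st['ee_rot'])
f=lambda L:[[260+x/5,85+y/5] for x,y in L]
for n,L,z in (('pad',[(112,66),(392,68),(353,535),(96,532)],.005),('rem',[(170,127),(350,129),(331,509),(160,505)],.023)):
  p=pix2w('wrist',f(L),z,st)[:,:2]; print(n,p.mean(0),[np.arctan2(*(a-b)[::-1])%np.pi for a,b in((p[0],p[3]),(p[1],p[2]))],np.hypot(*(p[0]-p[1])),np.hypot(*(p[0]-p[3])),np.hypot(*(p[1]-p[2])))
"
```

```text
[0.47596529 0.22052209 0.18029909] [-6.46398170e-04  2.13513750e-02  9.99771635e-01 -6.15546247e-04]
pad [0.43945986 0.28237766] [np.float64(3.0885542684655913), np.float64(3.09096984537306)] 0.06284522373243392 0.10789432885293325 0.1081572105717604
rem [0.44095886 0.28235625] [np.float64(3.108490225122076), np.float64(3.118831068506909)] 0.038565191798484166 0.08306546271623415 0.0835787248709251
```

```bash
python3 -c "
from h import *
print(ctrl.state()['q'])
go([.472,-.084,.17],3*np.pi/4)
"
```

```text
[ 7.43418547e-01  2.60637342e-01 -3.11629865e-01 -8.09498578e-06
 -1.00031430e+00 -2.35691651e+00]
row [-0.045 -1.522  0.053] turn -0.527 dist mm 305.0 tool z [-0.0013 -0.0012 -1.    ]
```

>>> {"fn": "carry_out", "kwargs": {"commands": [[[0, -0.18, 0.03, -0.075, 1], [0, -0.36, 0.05, -0.15, 1], [-0.02, -0.54, 0.05, -0.225, 1], [-0.02, -0.72, 0.05, -0.3, 1], [-0.04, -0.9, 0.05, -0.375, 1], [-0.045, -1, 0.05, -0.45, 1], [-0.045, -1, 0.05, -0.527, 1], [-0.045, -1, 0.05, -0.527, 1]]]}}

```text
t: 17.05
eef_pos: [0.4765, 0.019, 0.1708]
ee_rot: [-0.0, -0.382, 0.924, -0.0]
force: [0.2, 0.2, 1.1]
finger_gap: 0.0853
```

```bash
python3 -c "
from h import *
go([.472,-.084,.16],3*np.pi/4)
"
```

```text
row [ 0.38  -0.349  0.054] turn -0.001 dist mm 104.0 tool z [-7.e-04 -3.e-04 -1.e+00]
```

>>> {"fn": "carry_out", "kwargs": {"commands": [[[0.13, -0.12, 0.02, 0, 1], [0.26, -0.24, 0.04, 0, 1], [0.37, -0.34, 0.05, 0, 1], [0.38, -0.35, 0.054, 0, 1], [0.38, -0.35, 0.054, 0, 1], [0.38, -0.35, 0.054, 0, 1], [0.38, -0.35, 0.054, 0, 1], [0.38, -0.35, 0.054, 0, 1]]]}}

```text
t: 17.72
eef_pos: [0.4727, -0.082, 0.1604]
ee_rot: [0.0, -0.383, 0.924, -0.0]
force: [-0.3, -0.3, 1.3]
finger_gap: 0.0858
```

```bash
python3 -c "
from h import *
st,im=snap('wrist','w17')
print(st['eef_pos'],yaw_of(st),st['t'],st['qvel'].round(3))
for q,z in [('coaster_center',.014)]:
  for d in ctrl.regions_of('wrist',q): print(q,round(d['conf'],2),np.round(d['box']),rect('wrist',d['mask'],z,st))
"
```

```text
[ 0.47266368 -0.08198144  0.16042192] 2.3563564541518147 17.7167 [-0.001 -0.002  0.     0.    -0.001  0.005]
coaster_center 0.87 [232. 163.  53.  45.] (array([ 0.47250955, -0.0810358 ]), np.float32(2.3565803), [56.60383224487305, 57.567501068115234])
```

View pics/w17.png

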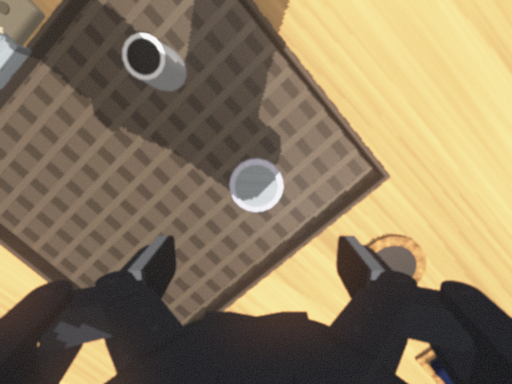

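>>> {"fn": "carry_out", "kwargs": {"commands": [[[0, 0.003, 0.1, 0, 1], [0, 0.003, 0.3, 0, 1], [0, 0.003, 0.5, 0, 1], [0, 0.003, 0.62, 0, 1], [0, 0.003, 0.65, 0, 1], [0, 0.003, 0.65, 0, 1], [0, 0.003, 0.65, 0, 1], [0, 0.003, 0.65, 0, 1]]]}}

```text
t: 18.48
eef_pos: [0.4736, -0.0823, 0.0321]
ee_rot: [0.002, -0.383, 0.924, -0.001]
force: [-0.1, 0.7, 0.8]
finger_gap: 0.0854
```

```bash
python3 -c "
from h import *
st,im=snap('wrist','w18')
print(st['eef_pos'],yaw_of(st),st['t'],st['qvel'].round(3))
for q,z in [('coaster_center',.014)]:
  for d in ctrl.regions_of('wrist',q): print(q,round(d['conf'],2),np.round(d['box']),rect('wrist',d['mask'],z,st))
"
```

```text
[ 0.47364359 -0.08229736  0.03205629] 2.3558502067451528 18.4833 [-0.002 -0.011 -0.001 -0.003  0.004 -0.001]
coaster_center 0.72 [211. 180.  92.  90.] (array([ 0.47212732, -0.08174849]), np.float32(1.2174386), [58.594669342041016, 61.54081726074219])
```

View pics/w18.png

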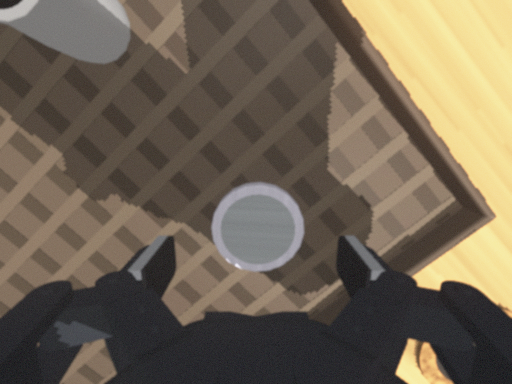

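```bash
python3 -c "
from h import *
go([.4721,-.0817,.0],3*np.pi/4)
"
```

```text
row [0.002 0.007 0.16 ] turn -0.0 dist mm 32.0 tool z [ 4.1e-03  5.0e-04 -1.0e+00]
```

>>> {"fn": "carry_out", "kwargs": {"commands": [[[0.002, 0.007, 0.06, 0, 1], [0.002, 0.007, 0.12, 0, 1], [0.002, 0.007, 0.155, 0, 1], [0.002, 0.007, 0.157, 0, 0.9], [0.002, 0.007, 0.157, 0, 0.6], [0.002, 0.007, 0.157, 0, 0.6], [0.002, 0.007, 0.157, 0, 0.6], [0.002, 0.007, 0.157, 0, 0.6]]], "grip_force": 40}}

```text
t: 19.25
eef_pos: [0.4713, -0.0819, 0.0001]
ee_rot: [0.001, -0.382, 0.924, -0.0]
force: [-1.3, 1.1, 6.2]
finger_gap: 0.0575
```

```bash
python3 -c "
from h import *
st,im=snap('wrist','w19')
print(st['eef_pos'],yaw_of(st),st['t'],st['finger_gap'],st['force'])
"
```

```text
[ 4.71348675e-01 -8.19272838e-02  6.20767583e-05] 2.3555861567330734 19.25 0.057469240586499465 [-1.27530107  1.07176164  6.21965767]
```

View pics/w19.png

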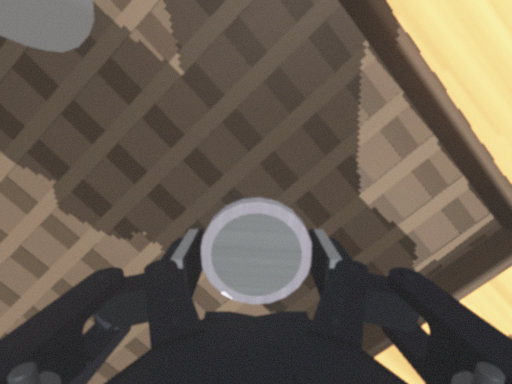

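>>> {"fn": "carry_out", "kwargs": {"commands": [[[0, 0, 0, 0, 0.5], [0, 0, 0, 0, 0.5], [0, 0, 0, 0, 0.5], [0, 0, 0, 0, 0.5], [0, 0, -0.01, 0, 0.5], [0, 0, -0.03, 0, 0.5], [0, 0, -0.06, 0, 0.5], [0, 0, -0.1, 0, 0.5]]], "grip_force": 40}}

```text
t: 19.97
eef_pos: [0.4703, -0.082, 0.0192]
ee_rot: [-0.0, -0.382, 0.924, 0.0]
force: [-0.0, -0.2, -1.6]
finger_gap: 0.0579
```

```bash
python3 -c "
from h import *
st,im=snap('wrist','w20')
print(st['eef_pos'],yaw_of(st),st['t'],st['finger_gap'],st['force'])
"
```

```text
[ 0.47029237 -0.08199497  0.0191765 ] 2.3549823164531603 19.9667 0.05786386107948358 [-0.04167702 -0.17879945 -1.5686086 ]
```

View pics/w20.png

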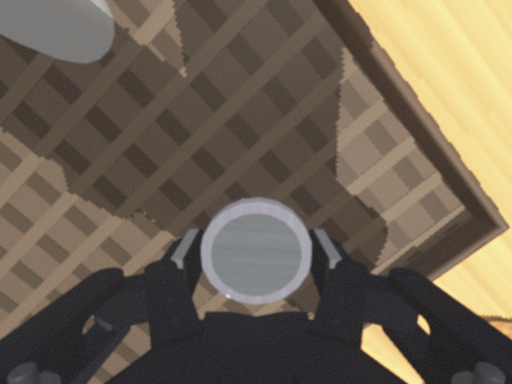

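```bash
python3 -c "
from h import *
st=ctrl.state()
import copy
cs=pix2w('wrist',[[257,251]],st['eef_pos'][2]+.014,st); print(cs,tool('wrist',[[257,251]],st['eef_pos'][2]+.014,st))
d=np.array([.4285,.1122])-cs[0,:2]
go([st['eef_pos'][0]+d[0],st['eef_pos'][1]+d[1],.05])
for q in ['coaster_center']:
  for d in ctrl.regions_of('wrist',q): print(q,round(d['conf'],2),np.round(d['box']),rect('wrist',d['mask'],.0332,st))
"
```

```text
[[ 0.46975301 -0.08187962  0.03488661]] [[  1.31501603   1.30707271 -14.00508785]]
row [-0.54   0.832 -0.146] turn 0 dist mm 201.0 tool z [ 2.7e-03  1.0e-04 -1.0e+00]
coaster_center 0.62 [204. 198. 107. 102.] (array([ 0.47172208, -0.08101917]), np.float32(0.7866456), [58.45681381225586, 61.85262680053711])
```

>>> {"fn": "carry_out", "kwargs": {"commands": [[[0, 0, -0.1, 0, 0.5], [-0.05, 0.08, -0.18, 0, 0.5], [-0.16, 0.25, -0.2, 0, 0.5], [-0.27, 0.42, -0.2, 0, 0.5], [-0.38, 0.59, -0.2, 0, 0.5], [-0.49, 0.75, -0.15, 0, 0.5], [-0.54, 0.832, -0.13, 0, 0.5], [-0.54, 0.832, -0.13, 0, 0.5]]]}}

```text
t: 20.73
eef_pos: [0.4291, 0.1152, 0.0446]
ee_rot: [0.0, -0.385, 0.923, 0.0]
force: [-0.0, -0.4, -1.1]
finger_gap: 0.0581
```

```bash
python3 -c "
from h import *
for _ in range(3): ctrl.get_image('wrist')
st,im=snap('wrist','w21')
print(st['eef_pos'],yaw_of(st),st['t'],st['finger_gap'],st['qvel'].round(3))
"
```

```text
[0.42938218 0.11202597 0.04493867] 2.355620009707278 20.8833 0.058228509553739365 [-0.026 -0.002  0.     0.     0.002 -0.   ]
```

View pics/w21.png

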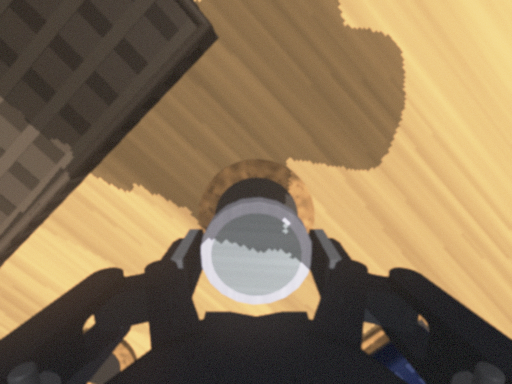

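>>> {"fn": "carry_out", "kwargs": {"commands": [[[0, 0, 0.05, 0, 0.5], [0, 0, 0.1, 0, 0.5], [0, 0, 0.14, 0, 0.5], [0, 0, 0.165, 0, 0.5], [0, 0, 0.185, 0, 0.5], [0, 0, 0.185, 0, 0.5], [0, 0, 0.185, 0, 0.5], [0, 0, 0.185, 0, 0.5]]]}}

```text
t: 21.6
eef_pos: [0.4298, 0.1122, 0.0082]
ee_rot: [0.0, -0.382, 0.924, 0.0]
force: [-0.1, 0.3, -1.3]
finger_gap: 0.0579
```

```bash
python3 -c "
from h import *
for _ in range(3): ctrl.get_image('wrist')
st,im=snap('wrist','w22')
print(st['eef_pos'],yaw_of(st),st['t'],st['finger_gap'],st['qvel'].round(3))
cv2.imwrite('pics/w22c.png',cv2.resize(im[120:320,130:390],None,fx=3,fy=3,interpolation=cv2.INTER_NEAREST)[:,:,::-1])
"
```

```text
[0.42979217 0.11232816 0.00827277] 2.355246873874514 21.75 0.05808602586933591 [-0.001  0.    -0.001 -0.001 -0.    -0.   ]
```

View pics/w22c.png

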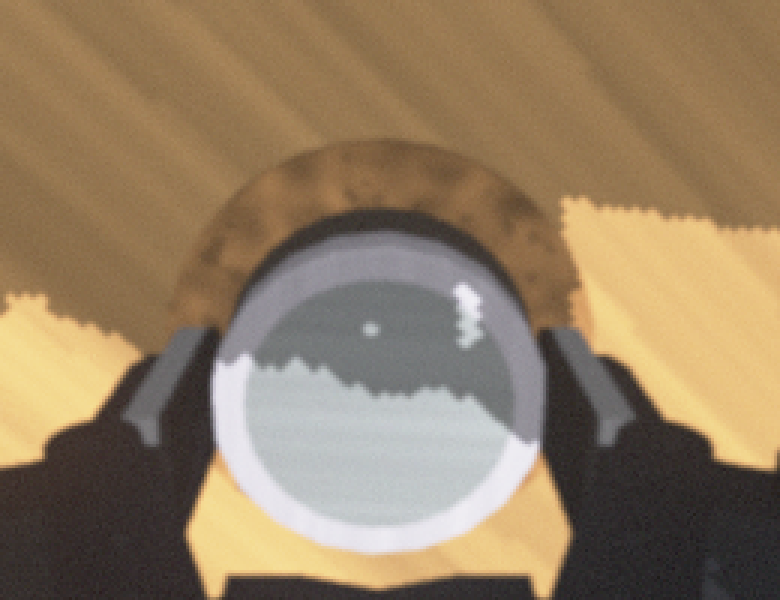

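```bash
cat >> h.py <<'E'
def circ(P):
    P=np.asarray(P)[:,:2]; A=np.c_[2*P,np.ones(len(P))]; s=np.linalg.lstsq(A,(P**2).sum(1),rcond=None)[0]
    return s[:2],np.sqrt(s[2]+s[:2]@s[:2])
E
python3 -c "
from h import *
st=ctrl.state()
f=lambda L:[[130+x/3,120+y/3] for x,y in L]
pad=tool('wrist',f([(381,140),(270,172),(210,235),(178,295),(490,170),(550,232),(578,290)]),.005,st)
print('pad',circ(pad))
inl=tool('wrist',f([(381,210),(300,232),(262,262),(465,235),(505,270)]),.005,st); print('inl',circ(inl))
c=tool('wrist',f([(212,395),(546,395),(380,552),(290,530),(470,530),(245,300),(515,300),(380,248)]),st['eef_pos'][2]+.014,st); print('coa',circ(c))
c=tool('wrist',f([(212,395),(546,395),(380,552),(290,530),(470,530)]),st['eef_pos'][2]+.014,st); print('coa',circ(c))
"
```

```text
pad (array([3.56521843, 1.12631437]), np.float64(39.290565696458664))
inl (array([0.01688604, 1.19014934]), np.float64(29.884371597178426))
coa (array([-1.35380585,  1.03921745]), np.float64(29.71943752057407))
coa (array([-1.83027963,  1.00095983]), np.float64(29.35730445614493))
```

```bash
python3 -c "
from h import *
st=ctrl.state(); z=st['eef_pos'][2]
f=lambda L:[[130+x/3,120+y/3] for x,y in L]
print(tool('wrist',f([(381,140),(381,210)]),.005,st),tool('wrist',f([(380,229)]),z+.004,st),tool('wrist',f([(380,245),(380,552)]),z+.014,st))
"
```

```text
[[43.13210206  1.32024641  3.1762934 ]
 [30.00810871  1.33810615  3.1859525 ]] [[28.30781975  1.13269994 -4.02098095]] [[ 28.28309445   1.10370712 -14.02096193]
 [-30.9526109    1.16435251 -13.97736268]]
```

>>> {"fn": "carry_out", "kwargs": {"commands": [[[0.009, 0, 0.005, 0, 0.5], [0.009, 0, 0.015, 0, 0.5], [0.009, 0, 0.025, 0, 0.5], [0.009, 0, 0.033, 0, 0.5], [0.009, 0, 0.034, 0, 0.5], [0.009, 0, 0.034, 0, 0.5], [0.009, 0, 0.034, 0, 0.5], [0.009, 0, 0.034, 0, 0.5]]]}}

```text
t: 22.47
eef_pos: [0.4282, 0.1108, 0.0011]
ee_rot: [-0.0, -0.382, 0.924, -0.0]
force: [-1.4, -0.3, 1.8]
finger_gap: 0.0579
```

```bash
python3 -c "
from h import *
for _ in range(2): ctrl.get_image('wrist')
st,im=snap('wrist','w23')
print(st['eef_pos'],yaw_of(st),st['t'],st['finger_gap'],st['force'])
cv2.imwrite('pics/w23c.png',cv2.resize(im[120:320,130:390],None,fx=3,fy=3,interpolation=cv2.INTER_NEAREST)[:,:,::-1])
"
```

```text
[0.42816726 0.11078519 0.00112078] 2.3551360942543833 22.5667 0.05798889239827961 [-1.53690179 -0.38640938  2.56199271]
```

View pics/w23c.png

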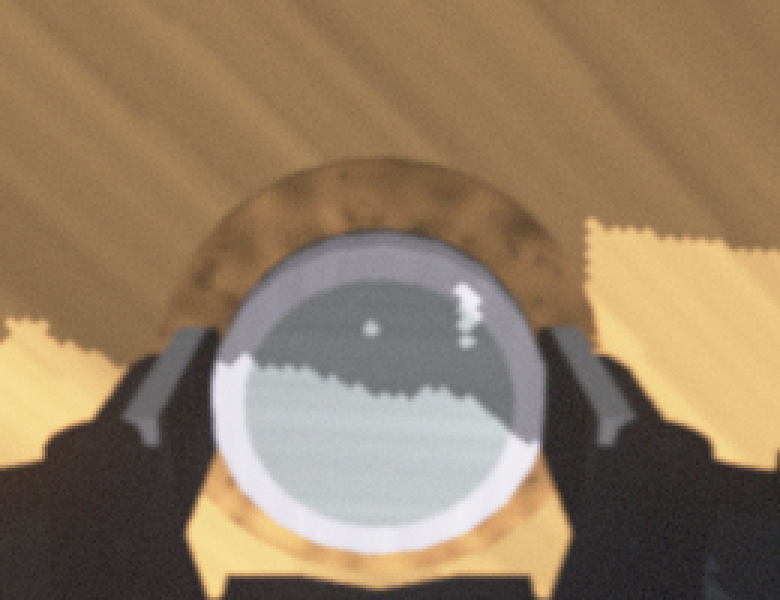

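>>> {"fn": "carry_out", "kwargs": {"commands": [[[0, 0, 0, 0, 0.75], [0, 0, 0, 0, 0.85], [0, 0, 0, 0, 0.9], [0, 0, -0.05, 0, 0.95], [0, 0, -0.2, 0, 1], [0, 0, -0.4, 0, 1], [0, 0, -0.6, 0, 1], [0, 0, -0.8, 0, 1]]]}}

```text
t: 23.28
eef_pos: [0.4278, 0.1105, 0.1628]
ee_rot: [-0.0, -0.382, 0.924, -0.0]
force: [1.3, 0.4, -0.4]
finger_gap: 0.0856
```

```bash
python3 -c "
from h import *
for _ in range(3): ctrl.get_image('wrist')
st,im=snap('wrist','w24')
print(st['eef_pos'],yaw_of(st),st['t'],st['finger_gap'])
for q,z in [('coaster_center',.015),('pad_wide',.005),('vase_center',.035)]:
  for d in ctrl.regions_of('wrist',q): print(q,round(d['conf'],2),np.round(d['box']),rect('wrist',d['mask'],z,st))
go([.46,-.20,.19],3*np.pi/4)
"
```

```text
[0.43013571 0.11207517 0.16438698] 2.355360854336787 23.4333 0.08533060558358196
coaster_center 0.69 [231. 158.  52.  50.] (array([0.42906717, 0.11209764]), np.float32(0.29980853), [58.4256477355957, 58.79813003540039])
pad_wide 0.88 [222. 145.  70.  73.] (array([0.42877783, 0.11238874]), np.float32(1.8996439), [83.08067321777344, 83.98481750488281])
vase_center 0.72 [163. 275.  16.  28.] (array([0.58553564, 0.12803674]), np.float32(0.2470617), [9.433619499206543, 35.95915603637695])
vase_center 0.44 [296. 237.  95.  80.] (array([0.46620102, 0.24484918]), np.float32(0.7302248), [40.907196044921875, 78.56883239746094])
row [ 0.98  -1.214 -0.15 ] turn -0.001 dist mm 314.0 tool z [-0.0029 -0.0016 -1.    ]
```

View pics/w24.png

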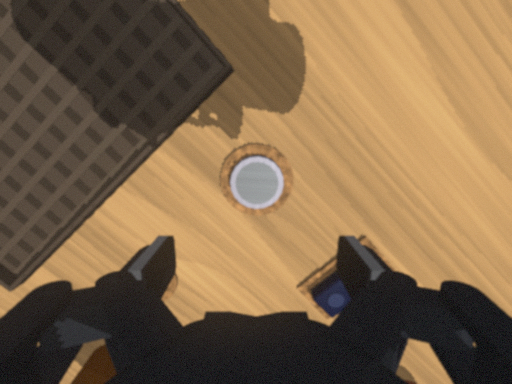

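>>> {"fn": "carry_out", "kwargs": {"commands": [[[0.12, -0.15, -0.02, 0, 1], [0.25, -0.3, -0.04, 0, 1], [0.37, -0.46, -0.06, 0, 1], [0.5, -0.62, -0.08, 0, 1], [0.62, -0.77, -0.1, 0, 1], [0.75, -0.92, -0.12, 0, 1], [0.81, -1, -0.14, 0, 1], [0.81, -1, -0.15, 0, 1]]]}}

```text
t: 24.3
eef_pos: [0.4545, -0.1484, 0.1895]
ee_rot: [-0.002, -0.38, 0.925, 0.0]
force: [0.1, -0.5, -0.2]
finger_gap: 0.0853
```

```bash
python3 -c "
from h import *
for _ in range(2): ctrl.get_image('wrist')
st,im=snap('wrist','w25')
print(st['eef_pos'],yaw_of(st),st['t'],st['qvel'].round(3))
for q,z in [('vase_center',.035)]:
  for d in ctrl.regions_of('wrist',q): print(q,round(d['conf'],2),np.round(d['box']),rect('wrist',d['mask'],z,st))
  for d in ctrl.landmark_of('wrist',q): print(q,d,pix2w('wrist',d['uv'],z,st))
"
```

```text
[ 0.45427312 -0.1458195   0.18965802] 2.352865640750838 24.4 [ 0.038 -0.014 -0.014 -0.005  0.002 -0.001]
vase_center 0.93 [178. 114.  44.  36.] (array([ 0.45420425, -0.22937854]), np.float32(2.3533764), [37.623008728027344, 45.72283935546875])
vase_center {'uv': [200.1, 131.7], 'conf': 0.86} [[ 0.45510889 -0.22822019  0.035     ]]
```

View pics/w25.png

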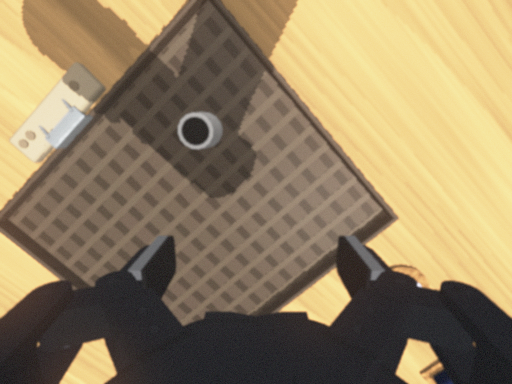

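```bash
python3 -c "
from h import *
st=ctrl.state()
print(pix2w('wrist',[[195.5,130.5]],.066,st))
go([.454,-.229,.14],3*np.pi/4)
"
```

```text
[[ 0.4530138 -0.2268718  0.066    ]]
row [ 0.301 -0.298  0.251] turn 0.0 dist mm 98.0 tool z [-2.e-03  2.e-04 -1.e+00]
```

>>> {"fn": "carry_out", "kwargs": {"commands": [[[0.1, -0.1, 0.05, 0, 1], [0.2, -0.2, 0.15, 0, 1], [0.3, -0.296, 0.22, 0, 1], [0.3, -0.296, 0.25, 0, 1], [0.3, -0.296, 0.25, 0, 1], [0.3, -0.296, 0.25, 0, 1], [0.3, -0.296, 0.25, 0, 1], [0.3, -0.296, 0.25, 0, 1]]]}}

```text
t: 25.22
eef_pos: [0.4549, -0.2285, 0.142]
ee_rot: [0.001, -0.383, 0.924, -0.0]
force: [0.3, -0.0, 0.8]
finger_gap: 0.0854
```

```bash
python3 -c "
from h import *
st,im=snap('wrist','w26')
print(st['eef_pos'],yaw_of(st),st['t'],st['qvel'].round(3))
for q,z in [('vase_center',.035)]:
  for d in ctrl.regions_of('wrist',q): print(q,round(d['conf'],2),np.round(d['box']),rect('wrist',d['mask'],z,st))
"
```

```text
[ 0.45491313 -0.22849194  0.14201072] 2.3572457672119373 25.2167 [-0.001 -0.001 -0.    -0.003  0.002  0.001]
vase_center 0.77 [238. 172.  38.  50.] (array([ 0.4547438 , -0.22699661]), np.float32(0.7872796), [37.94314956665039, 50.81887435913086])
```

View pics/w26.png

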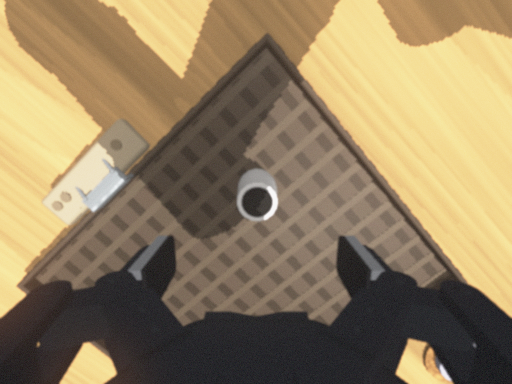

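```bash
python3 -c "
from h import *
im=cv2.imread('pics/w26.png')
cv2.imwrite('pics/w26c.png',cv2.resize(im[160:230,220:300],None,fx=7,fy=7,interpolation=cv2.INTER_NEAREST))
st=ctrl.state()
print(tool('wrist',[[257.5,202.5]],.066,st), tool('wrist',[[257,182]],.016,st))
"
```

```text
[[ 1.0420371   2.10156202 75.94814242]] [[  8.00912332   1.8726486  125.94176533]]
```

View pics/w26c.png

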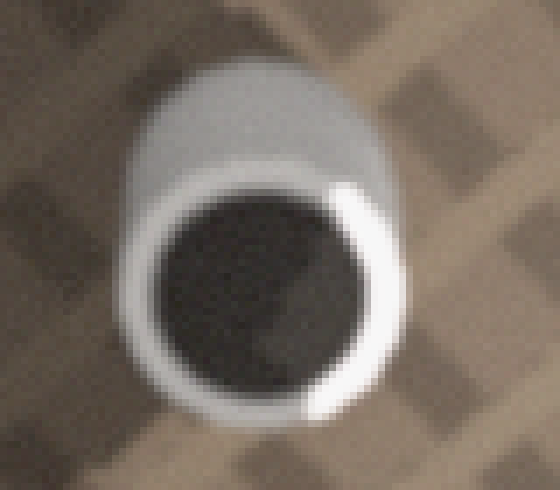

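>>> {"fn": "carry_out", "kwargs": {"commands": [[[0.006, 0.01, 0.05, 0, 1], [0.006, 0.01, 0.2, 0, 1], [0.006, 0.01, 0.35, 0, 1], [0.006, 0.01, 0.5, 0, 1], [0.006, 0.01, 0.6, 0, 1], [0.006, 0.01, 0.63, 0, 1], [0.006, 0.01, 0.63, 0, 1], [0.006, 0.01, 0.63, 0, 1]]], "grip_force": 25}}

```text
t: 25.98
eef_pos: [0.4529, -0.2289, 0.016]
ee_rot: [0.001, -0.383, 0.924, -0.001]
force: [-0.3, 0.0, 0.8]
finger_gap: 0.0852
```

```bash
python3 -c "
from h import *
for _ in range(1): ctrl.get_image('wrist')
st,im=snap('wrist','w27')
print(st['eef_pos'],yaw_of(st),st['t'],st['qvel'].round(3),st['force'])
"
```

```text
[ 0.45331941 -0.22900112  0.01651124] 2.3559564787500804 26.0333 [-0.002 -0.014  0.002 -0.004  0.004  0.001] [-0.09264386 -0.2934791   0.38675103]
```

View pics/w27.png

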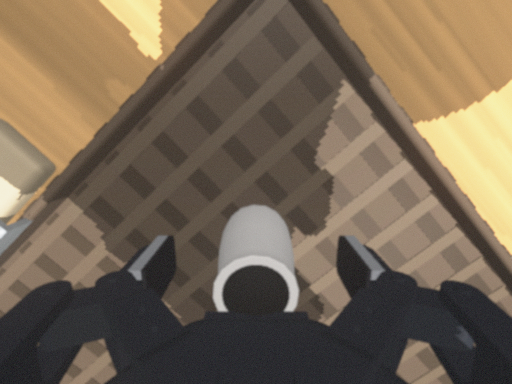

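```bash
python3 -c "
from h import *
st=ctrl.state()
print(tool('wrist',[[255,289]],.066,st))
"
```

```text
[[  2.62423518   0.36906831 -49.25618978]]
```

>>> {"fn": "carry_out", "kwargs": {"commands": [[[0, 0, 0, 0, 0.7], [0, 0, 0, 0, 0.3], [0, 0, 0, 0, 0.3], [0, 0, 0, 0, 0.3], [0, 0, 0, 0, 0.3], [0, 0, 0, 0, 0.3], [0, 0, 0, 0, 0.3], [0, 0, 0, 0, 0.3]]], "grip_force": 25}}

```text
t: 26.75
eef_pos: [0.4523, -0.229, 0.0159]
ee_rot: [0.0, -0.382, 0.924, -0.0]
force: [-1.1, 0.4, 5.1]
finger_gap: 0.038
```

```bash
python3 -c "
from h import *
st,im=snap('wrist','w28')
print(st['eef_pos'],yaw_of(st),st['t'],st['finger_gap'],st['force'])
"
```

```text
[ 0.45233006 -0.22896575  0.01590096] 2.3555040357748487 26.75 0.03804458680071176 [-1.11021012  0.37145494  5.11194503]
```

View pics/w28.png

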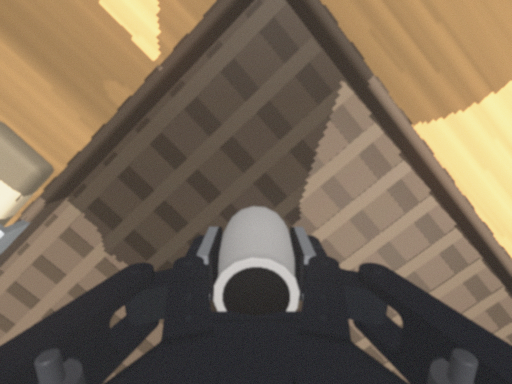

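```bash
python3 -c "
from h import *
go([.6177,.1112,.10])
"
```

```text
row [-1.787  0.619 -0.42 ] turn 0 dist mm 388.0 tool z [ 9.e-04 -4.e-04 -1.e+00]
```

>>> {"fn": "carry_out", "kwargs": {"commands": [[[0, 0, -0.06, 0, 0.3], [0, 0, -0.2, 0, 0.3], [-0.05, 0.02, -0.36, 0, 0.3], [-0.22, 0.08, -0.43, 0, 0.3], [-0.41, 0.14, -0.43, 0, 0.3], [-0.6, 0.21, -0.43, 0, 0.3], [-0.79, 0.27, -0.43, 0, 0.3], [-0.98, 0.34, -0.43, 0, 0.3]]]}}

```text
t: 27.47
eef_pos: [0.543, -0.0406, 0.1012]
ee_rot: [0.0, -0.382, 0.924, 0.0]
force: [1.1, -0.0, -1.7]
finger_gap: 0.0379
```

```bash
python3 -c "
from h import *
print(ctrl.state()['finger_gap'])
go([.6177,.1112,.10])
"
```

```text
0.03785745012131704
row [-0.8    0.274  0.006] turn 0 dist mm 169.0 tool z [ 1.e-04  2.e-04 -1.e+00]
```

>>> {"fn": "carry_out", "kwargs": {"commands": [[[-0.18, 0.06, 0, 0, 0.3], [-0.37, 0.125, 0, 0, 0.3], [-0.55, 0.19, 0, 0, 0.3], [-0.72, 0.25, 0, 0, 0.3], [-0.805, 0.278, 0.05, 0, 0.3], [-0.805, 0.278, 0.1, 0, 0.3], [-0.805, 0.278, 0.15, 0, 0.3], [-0.805, 0.278, 0.15, 0, 0.3]]]}}

```text
t: 28.13
eef_pos: [0.6147, 0.1096, 0.0678]
ee_rot: [-0.003, -0.382, 0.924, 0.0]
force: [-0.5, 0.0, -1.8]
finger_gap: 0.0376
```

```bash
python3 -c "
from h import *
for _ in range(3): ctrl.get_image('wrist')
st,im=snap('wrist','w29')
print(st['eef_pos'],yaw_of(st),st['t'],st['finger_gap'],st['qvel'].round(3))
"
```

```text
[0.61700451 0.10957572 0.07114857] 2.3540135709214285 28.2833 0.03797369697414484 [-0.001 -0.012  0.015  0.     0.002 -0.   ]
```

View pics/w29.png

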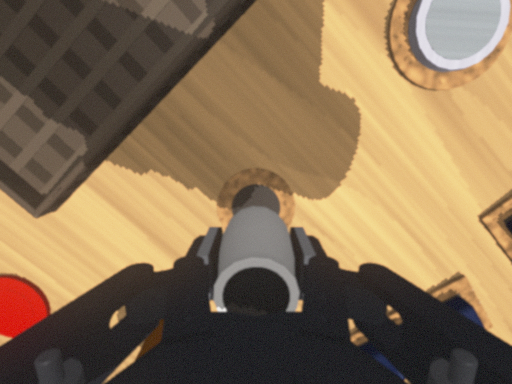

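>>> {"fn": "carry_out", "kwargs": {"commands": [[[0, 0, 0.05, 0, 0.3], [0, 0, 0.1, 0, 0.3], [0, 0, 0.16, 0, 0.3], [0, 0, 0.2, 0, 0.3], [0, 0, 0.225, 0, 0.3], [0, 0, 0.23, 0, 0.3], [0, 0, 0.23, 0, 0.3], [0, 0, 0.23, 0, 0.3]]]}}

```text
t: 29.0
eef_pos: [0.6177, 0.111, 0.0253]
ee_rot: [0.0, -0.382, 0.924, -0.0]
force: [0.4, -0.2, -0.5]
finger_gap: 0.038
```

```bash
python3 -c "
from h import *
for _ in range(3): ctrl.get_image('wrist')
st,im=snap('wrist','w30')
print(st['eef_pos'],yaw_of(st),st['t'],st['finger_gap'],st['force'])
cv2.imwrite('pics/w30c.png',cv2.resize(im[140:320,160:350],None,fx=4,fy=3.3,interpolation=cv2.INTER_NEAREST)[:,:,::-1])
"
```

```text
[0.61773306 0.11100374 0.02569397] 2.3553670144949628 29.15 0.037637284240737534 [-0.09148664 -0.34715858 -1.31114141]
```

View pics/w30c.png

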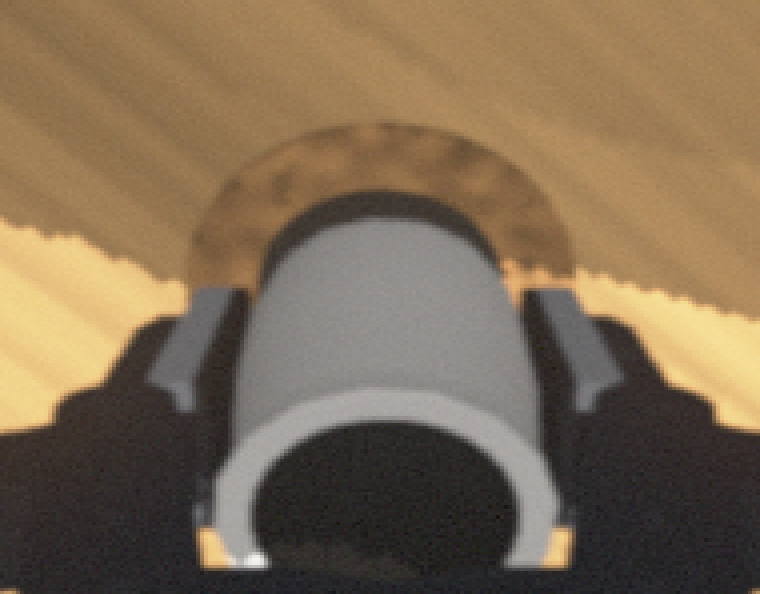

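```bash
python3 -c "
from h import *
st=ctrl.state(); z=st['eef_pos'][2]
f=lambda L:[[160+x/4,140+y/3.3] for x,y in L]
print('padtop',tool('wrist',f([(382,123),(188,262),(575,262)]),.005,st))
print('pad',circ(tool('wrist',f([(382,123),(188,265),(575,262),(225,193),(540,193),(300,138),(465,140)]),.005,st)))
print('inl',tool('wrist',f([(382,191)]),.005,st))
print('vase low',tool('wrist',f([(380,217),(240,350),(535,350)]),z,st))
print('mouth',tool('wrist',f([(387,388),(215,510),(557,510)]),z+.050,st))
"
```

```text
padtop [[ 33.7787401    0.4776883   20.66469048]
 [  6.13104006 -30.80227003  20.70851338]
 [  6.15875666  31.58170138  20.68137148]]
pad (array([2.21196678, 0.43768631]), np.float64(31.17513286058598))
inl [[20.55189826  0.47634863 20.67915275]]
vase low [[ 2.17928857e+01  2.25879240e-01 -2.39256221e-02]
 [-2.63141529e+00 -2.00444576e+01  1.15882477e-02]
 [-2.60797912e+00  2.26324557e+01 -6.98443035e-03]]
mouth [[ 16.764266     1.04273545 -50.01881714]
 [  0.62968498 -15.93062219 -49.99379976]
 [  0.65445335  17.84879091 -50.00850711]]
```

>>> {"fn": "carry_out", "kwargs": {"commands": [[[0.0025, 0, 0.01, 0, 0.3], [0.0025, 0, 0.02, 0, 0.3], [0.0025, 0, 0.03, 0, 0.3], [0.0025, 0, 0.037, 0, 0.3], [0.0025, 0, 0.041, 0, 0.3], [0.0025, 0, 0.042, 0, 0.3], [0.0025, 0, 0.042, 0, 0.3], [0.0025, 0, 0.042, 0, 0.3]]]}}

```text
t: 29.87
eef_pos: [0.6168, 0.1104, 0.017]
ee_rot: [-0.0, -0.382, 0.924, -0.0]
force: [-2.4, -0.1, 3.7]
finger_gap: 0.0382
```

```bash
python3 -c "
from h import *
for _ in range(2): ctrl.get_image('wrist')
st,im=snap('wrist','w31')
print(st['eef_pos'],yaw_of(st),st['t'],st['finger_gap'],st['force'])
cv2.imwrite('pics/w31c.png',cv2.resize(im[140:320,160:350],None,fx=4,fy=3.3,interpolation=cv2.INTER_NEAREST)[:,:,::-1])
"
```

```text
[0.61678936 0.11037277 0.01698703] 2.355176665217927 29.9667 0.03816561789358693 [-3.21170193 -0.28849046  4.04165111]
```

View pics/w31c.png

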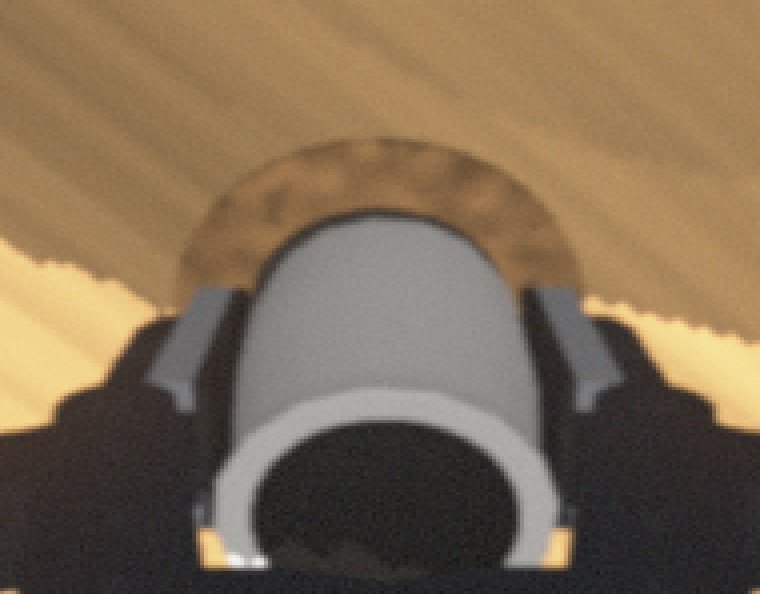

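>>> {"fn": "carry_out", "kwargs": {"commands": [[[0, 0, 0, 0, 0.5], [0, 0, 0, 0, 0.6], [0, 0, 0, 0, 0.8], [0, 0, 0, 0, 1], [0, 0, -0.05, 0, 1], [0, 0, -0.2, 0, 1], [0, 0, -0.4, 0, 1], [0, 0, -0.6, 0, 1]]]}}

```text
t: 30.68
eef_pos: [0.6164, 0.1101, 0.1378]
ee_rot: [-0.001, -0.382, 0.924, -0.0]
force: [0.9, 0.6, 0.8]
finger_gap: 0.0855
```

```bash
python3 -c "
from h import *
for _ in range(3): ctrl.get_image('wrist')
st,im=snap('wrist','w32'); 
print(st['eef_pos'],yaw_of(st),st['t'],st['finger_gap'])
snap('top','top2')
go([.49,.26,.20],1.52)
"
```

```text
[0.61959266 0.11140381 0.14207881] 2.3556576147140404 30.8333 0.08557801780240863
row [-0.08   0.977 -0.314] turn 0.531 dist mm 206.0 tool z [ 5.e-04  8.e-04 -1.e+00]
```

View pics/w32.png

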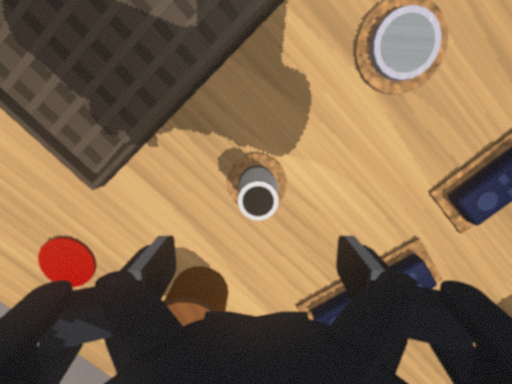

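>>> {"fn": "carry_out", "kwargs": {"commands": [[[0, 0, -0.15, 0.07, 1], [0, 0.15, -0.25, 0.14, 1], [-0.02, 0.33, -0.3, 0.21, 1], [-0.04, 0.51, -0.3, 0.29, 1], [-0.06, 0.69, -0.3, 0.37, 1], [-0.08, 0.87, -0.3, 0.45, 1], [-0.1, 1, -0.3, 0.53, 1], [-0.1, 1, -0.3, 0.531, 1]]]}}

```text
t: 31.6
eef_pos: [0.4868, 0.2688, 0.1953]
ee_rot: [-0.001, 0.025, 1.0, -0.001]
force: [-0.3, 0.1, 0.5]
finger_gap: 0.0855
```

```bash
python3 -c "
from h import *
for _ in range(4): ctrl.get_image('wrist')
st,im=snap('wrist','w33'); 
print(st['eef_pos'],yaw_of(st),st['t'],st['qvel'].round(3),repr(st['ee_rot']))
cv2.imwrite('pics/w33c.png',cv2.resize(im[60:300,200:360],None,fx=2.5,fy=2.5,interpolation=cv2.INTER_NEAREST)[:,:,::-1])
"
```

```text
[0.48977992 0.26554294 0.19571267] 1.5218568227393645 31.8 [-0.02  -0.002  0.005  0.001 -0.001 -0.005] array([-7.30910484e-04,  2.44678653e-02,  9.99700044e-01, -7.82526361e-04])
```

View pics/w33.png

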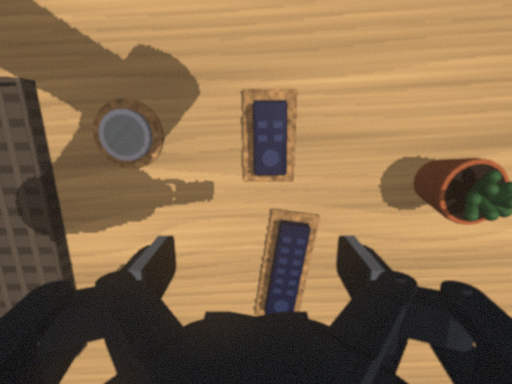

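View pics/top2.png

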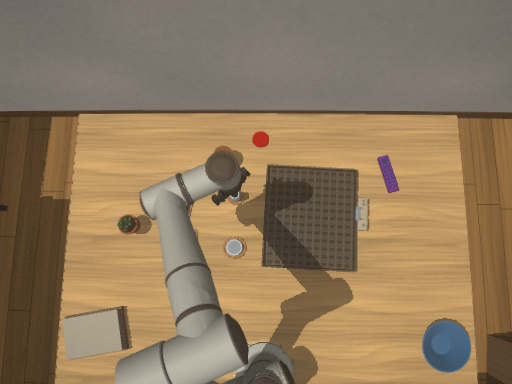

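Now measure the short remote against its pad with edge fits in a zoom.

```bash
python3 -c "
from h import *
im=cv2.imread('pics/w33.png')
cv2.imwrite('pics/w33d.png',cv2.resize(im[80:190,230:310],None,fx=5.4,fy=5.4,interpolation=cv2.INTER_CUBIC))
im=im[:,:,::-1]; st=ctrl.state(); print(st['eef_pos'])
st['eef_pos']=np.array([0.48977992,0.26554294,0.19571267]); st['ee_rot']=np.array([-7.30910484e-04,2.44678653e-02,9.99700044e-01,-7.82526361e-04])
print(navy('wrist',im,[.44,.283],.023,st))
for q,z in [('pad_short',.005),('short_remote_center',.023)]:
  for d in ctrl.regions_of('wrist',q): print(q,round(d['conf'],2),rect('wrist',d['mask'],z,st))
"
```

```text
[0.49004758 0.26525734 0.19585616]
((array([0.43876694, 0.28481497]), np.float32(3.094014), [31.031496047973633, 70.64991760253906]), np.int32(1400))
pad_short 0.67 (array([0.4402027 , 0.28364462]), np.float32(3.0849898), [63.10362243652344, 109.46302032470703])
short_remote_center 0.95 (array([0.44195273, 0.28388632]), np.float32(3.0929458), [41.209434509277344, 83.40603637695312])
```

View pics/w33d.png

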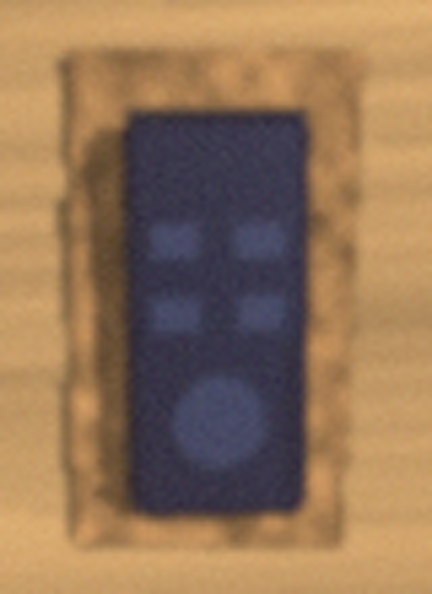

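```bash
python3 -c "
from h import *
st=ctrl.state(); st['eef_pos']=np.array([0.48977992,0.26554294,0.19571267]); st['ee_rot']=np.array([-7.30910484e-04,2.44678653e-02,9.99700044e-01,-7.82526361e-04])
f=lambda L:[[230+x/5.4,80+y/5.4] for x,y in L]
for n,L,z in (('pad',[(67,51),(358,50),(344,546),(77,546)],.005),('rem',[(126,112),(306,112),(303,514),(131,516)],.023)):
  p=pix2w('wrist',f(L),z,st)[:,:2]; print(n,p.mean(0),[np.arctan2(*(a-b)[::-1])%np.pi for a,b in((p[0],p[3]),(p[1],p[2]))],np.hypot(*(p[0]-p[1])),np.hypot(*(p[0]-p[3])),np.hypot(*(p[1]-p[2])))
"
```

```text
pad [0.44049464 0.28404447] [np.float64(3.101394561248254), np.float64(3.1021199390071335)] 0.06261662148860009 0.10873998339769107 0.10890724906703886
rem [0.44205633 0.28422228] [np.float64(3.103537445439673), np.float64(3.1150020734295047)] 0.03702768115380604 0.08436599392055236 0.08391637257459117
```

```bash
python3 -c "
from h import *
st=ctrl.state()
s2,im=snap('scene','scene2'); cv2.imwrite('pics/scene2c.png',cv2.resize(im[100:280,180:380],None,fx=3.6,fy=3.3,interpolation=cv2.INTER_CUBIC)[:,:,::-1])
for q,z in [('plant_pot',0),('lidded_jar',0),('vase_center',.036),('pad_small',0)]:
  for d in ctrl.landmark_of('scene',q)[:2]: print(q,round(d['conf'],2),pix2w('scene',d['uv'],z)[0])
w=cv2.imread('pics/w9.png')[:,:,::-1]; st['eef_pos']=np.array([0.61628611,0.29996778,0.1701024]); st['ee_rot']=np.array([0,.0962,.99536,0])
print(navy('wrist',w,[.617,.299],.023,st))
"
```

```text
plant_pot 0.7 [0.49073949 0.50291497 0.        ]
lidded_jar 0.81 [0.77442567 0.16300163 0.        ]
vase_center 0.49 [0.60872155 0.10936384 0.036     ]
vase_center 0.31 [0.46355602 0.09703687 0.036     ]
pad_small 0.64 [0.6180501  0.10555058 0.        ]
pad_small 0.58 [0.83583738 0.01979173 0.        ]
((array([0.61503406, 0.30135944]), np.float32(2.9357219), [32.50237274169922, 124.21257019042969]), np.int32(2855))
```

View pics/scene2c.png

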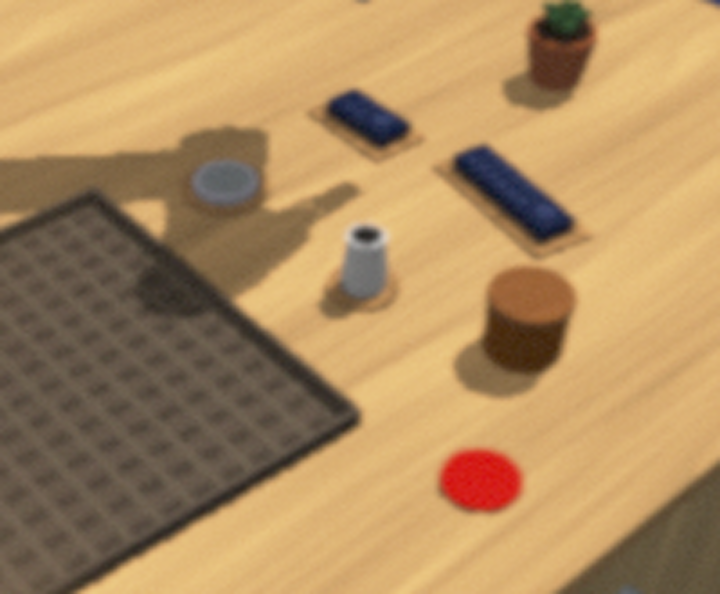

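```bash
python3 -c "
from h import *
im=cv2.imread('pics/w32.png'); cv2.imwrite('pics/w32c.png',cv2.resize(im[140:230,215:300],None,fx=6.5,fy=6.5,interpolation=cv2.INTER_CUBIC))
im=cv2.imread('pics/w9.png'); cv2.imwrite('pics/w9c.png',cv2.resize(im[100:260,215:300],None,fx=5,fy=3.7,interpolation=cv2.INTER_CUBIC))"
```

```text
(no output)
```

View pics/w32c.png

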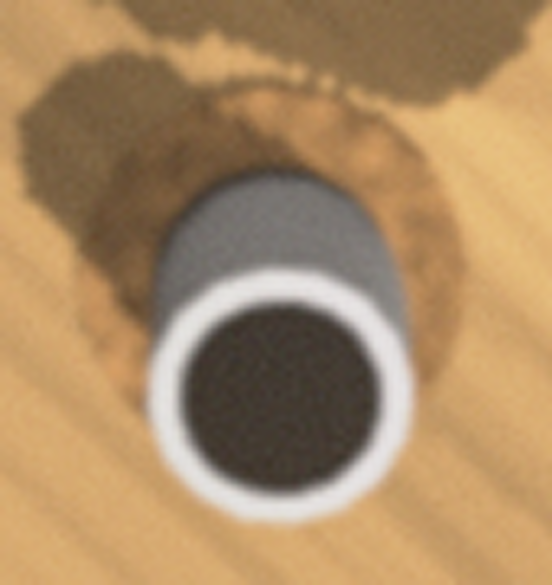

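View pics/w9c.png

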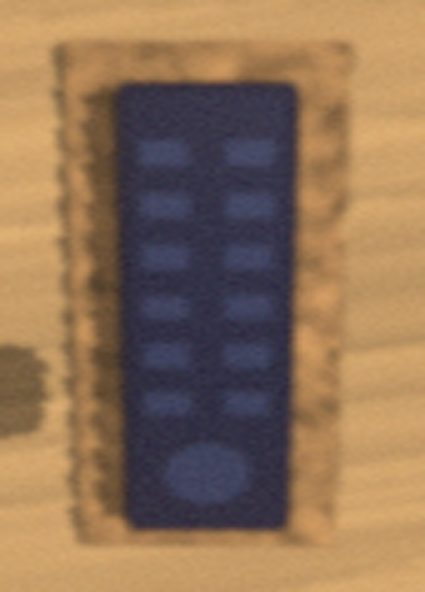

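```bash
python3 -c "
from h import *
st=ctrl.state(); st['eef_pos']=np.array([0.61959266,0.11140381,0.14207881]); st['ee_rot']=np.array([-.001,-.382,.924,0])/np.hypot(.382,.924)
f=lambda L:[[215+x/6.5,140+y/6.5] for x,y in L]
print('pad',circ(pix2w('wrist',f([(275,80),(75,285),(467,260),(130,165),(420,160),(140,410),(425,400)]),.005,st)))
print('mouth',circ(pix2w('wrist',f([(281,268),(148,395),(413,395),(281,521)]),.067,st)))
st['eef_pos']=np.array([0.61628611,0.29996778,0.1701024]); st['ee_rot']=np.array([0,.0962,.99536,0])
f=lambda L:[[215+x/5,100+y/3.7] for x,y in L]
for n,L,z in (('pad',[(58,43),(353,43),(333,543),(80,545)],.005),('rem',[(119,84),(298,84),(290,527),(126,529)],.023)):
  p=pix2w('wrist',f(L),z,st)[:,:2]; print(n,p.mean(0),[np.arctan2(*(a-b)[::-1])%np.pi for a,b in((p[0],p[3]),(p[1],p[2]))],np.hypot(*(p[0]-p[3])))
"
```

```text
pad (array([0.61516255, 0.10945513]), np.float64(0.03175402458923787))
mouth (array([0.61598071, 0.11079569]), np.float64(0.01715535512883743))
pad [0.61876584 0.30010944] [np.float64(2.954684087097713), np.float64(2.947034489953545)] 0.16228155763016974
rem [0.61758656 0.30079632] [np.float64(2.944649984890032), np.float64(2.9534849810244768)] 0.1362301357334649
```

```bash
python3 -c "
from h import *
st=ctrl.state(); print(st['t'],st['qvel'].round(3),st['eef_pos'],st['force'],st['finger_gap'])
print(ctrl.hand_in())
"
```

```text
32.2 [ 0.006 -0.001  0.001 -0.    -0.001 -0.001] [0.49014726 0.26571008 0.19667848] [ 0.10234077  1.1993857  -0.45121512] 0.08549965302203011
the job is handed in; nothing more can be done
None
```

All four things are out of the tray and on their matching pads, placed in the order you listed them. I handed the job in at about 32 s, with the gripper open, about 0.2 m up and the arm still.

Last wrist-camera checks, each good to about 1–2 mm:

| Thing | Offset from pad centre | Alignment |
|---|---|---|
| Long remote | about 1.4 mm | lined up, buttons up |
| Short remote | about 1.5 mm along its length | 0.4° off by my last corner fit, 1.4° by an earlier, more oblique view; buttons up |
| Coaster | about 0.4 mm | flat |
| Vase | about 1.6 mm, judged by its mouth | upright |

- **Short remote:** two views both showed the 1.5 mm offset. I left it, as grasping it again risked making it worse.
- **Plant pot and jar:** the robot never worked near them. I have no precise before-and-after check: the network's positions for them disagree by up to about 2 cm between views. The pictures show nothing moved.
- **Look-alikes:** I did not touch the purple remote, the red disc or the clipped beige remote.

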